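Slide a shock absorber home in the spring press and shut the gate

ROBOT

A 6-joint arm with a two-finger parallel gripper is mounted at the origin on the work surface. World frame = base frame: x ahead of the robot, y to its left, z up, the work surface at z = 0. Lengths are in mm, angles in rad, forces in N, time in s.
With the tool pointing down it reaches from about 350 to 975 mm from the base axis. Payload 7.1 kg.
Tool frame: the origin (TCP) lies on the front face of the gripper's body, between the roots of the fingers; the fingertips stand 80 mm ahead of it and the grasp point (between the pads) lies 61 mm ahead of it (ctrl.tcp_to_grasp is the distance from the TCP to the grasp point, in mm); z points along the fingers, y is the direction in which the jaws open and shut (so a half turn about z gives the same grasp; the last joint's range is limited). The gripper opens to 88 mm and grips with 3 to 60 N. Pads are 20 mm wide; open, the fingers measure 115 mm over their backs; the gripper's body (75 mm by 178 mm) begins 61 mm behind the grasp point.
Start: joints at [1.092, 0.423, 1.63, -0, 1.089, -0.019], TCP at [277.323, 560.087, 302.675] pointing down, gripper open.
Joint ranges: [-3, 3], [-0.9, 2.11], [0.09, 2.58], [-1.31, 4.45], [0.11, 2.69], [-2.54, 2.54]. Speed limits (rad/s): [2.39, 2.39, 3.01, 3.14, 3.14, 3.14].

INTERFACE

Orientations are given as a rotation vector (axis times angle).
In Python, from workcell import telemetry, get_image, ctrl gives the robot as it stands.
- The arm moves only by the tool send_rows, never from a script. Its argument "rows" is a list of rows, each a list of 5 numbers: the shift along the tool's x, y, z in m, then the turn about the tool's z in rad, then the opening, from -1 (shut) to 1 (fully open). A call has 1 to 5 rows; each row shifts and turns the commanded pose from where the row before left it, along the tool's axes as they then stand; what a row does not reach is not made up. A row lasts 1/10 s, in which the tool goes at most 50 mm and 8.59 degrees, less where a joint would pass 70% of its speed; a pose out of reach is approached as far as the arm can. A call with a gripper value outside its range is refused whole. The fingers move at their own pace and stop on an object; the grip force is fixed at half the most. Time passes only in rows, so rows that do not move let the fingers close. It gives the time, the measured TCP pose, the force and the opening at its end, in the units of the state.
- telemetry.get_obs(): the state, without advancing time (a new reading comes with each control period).
- get_image(name): name is "scene" or "side" or "wrist"; returns a dict with "color" (400x640x3 uint8, blue, green, red), "z_map" (400x640 float32, mm along the optical axis (not along the pixel's ray), 0 where there is no reading), "camera_matrix" (3x3 intrinsics, pixels), "k1" (the pictures are not rectified: a ray, as slopes to the right and down, at radius r is drawn at 1 + k1 r^2 times it, then the intrinsics apply), "rvec" (rotation vector, rad) and "tvec" (3), from world to camera coordinates, as OpenCV has them. Camera axes: x right, y down, z forward; pixel columns grow to the right and rows downward; lengths in mm; the calibration is good to about 2 mm. A picture is of the moment at which its call begins.
- ctrl.close_job(): hands the job in, once; it reports no verdict.
The state is a dict: "t": time; "qpos": joint angles; "qvel": joint speeds; "joint_torque": joint torques, N m; "ee_pos": TCP position; "orientation": TCP orientation; "ft_force": force on the tool from outside, world axes, zero at the start; "moment": the same for the moment, N m; "width": finger opening in mm.
Only numpy, scipy, OpenCV 4.12 (cv2) and the standard library are available. Lean on these libraries where they do the work, as an engineer would, in place of code of your own. Each camera call takes 0.05 s, during which the arm holds its last target.

TASK

Load the bench spring press: gently push the red-spring shock absorber along the press's base plate, low down on its white foot cup so that it slides upright and does not tip, until the cup is fully home in the horseshoe seat under the press screw; then push the yellow gate fully shut across the front of the cup. Only push with the fingers: the shock absorber must never be lifted or tipped, and the other things standing about are to be left where they are.

Things in the scene. Friction and masses are not known exactly. Their poses are not given: they have to be found in the camera images.
- shock: red-spring shock absorber, 0.6-1 kg, standing loose on the base plate, 253 mm tall: white nylon foot cup (60 mm diameter, 30 mm high), silver body (35 mm) up to 60 mm, rings and red spring (49 mm) up to 193 mm, rod, clevis. Origin: centre of the cup's underside; z up its axis; its turn about z is free. Friction on the plate 0.5-0.7: pushed on the cup it slides, above about 35 mm it may tip.
- press: fixed spring press. Origin: at the bench top under the seat's centre; x points level from the open front into the press (the way in), y to its left. Black base plate 10 mm thick, 215 mm to the front, 95 mm to the back, 165 mm to each side. Posts at x 10, y +-130 mm, up to 42 mm in diameter, 500 mm tall. Crosshead and screw end 308 mm above the bench; the shock absorber passes below.
- seat (a point): centre of the aluminium horseshoe seat, on the base plate's top (10 mm above the bench), axes as the press. Its wall is 22 mm high, 13 mm thick; inside, a half circle of 32 mm radius about this point (2 mm more than the cup), open to the front (-x), with flared ends reaching 15 mm in front of this point. Fully home, the cup's centre is on this point to within a few mm.
- gate (a joint): angle a of the yellow gate, rad: 0 = fully shut, at its stop; up to 2.5 = wide open. It points along (-sin a, -cos a) in the press's x, y: shut, to the right (-y) across the front of the seat; at 1.57 to the front; beyond, front and left. It turns about a vertical pin with light friction (0.05 N m), stays where left, and cannot shut while the cup stands out of the seat.
- gate_hinge (a point): the hinge axis of the gate, 40.5 mm in front of and 54 mm to the left of the seat's centre, at the middle of the gate's height (25.5 mm above the bench).
- gate_end (a point): centre of the gate's round free end, 76 mm from the hinge axis, at the middle of the gate's height. The gate is a yellow bar 14 mm wide and 18 mm high, from 16.5 to 34.5 mm above the bench; shut, its back face is 33.5 mm in front of the seat's centre, 3.5 mm clear of a seated cup.
- blue_shock: bystander: a blue-spring shock absorber of the same size on a black foot cup, standing on the bench right of the press. Origin: centre of its underside.
- spare_spring: bystander: a yellow coil spring standing on end on the bench left of the press, 57 mm in diameter, 128 mm tall. Origin: centre of its underside.
- oil_bottle: bystander: a grey oil bottle with a red cap, 76 mm in diameter, 235 mm tall, standing on the bench behind the press. Origin: centre of its underside.
- screwdriver: bystander: a black-handled screwdriver standing on the butt of its handle, blade up, left of the press; handle 33 mm in diameter, 194 mm tall in all. Origin: centre of its underside.
- wrench: bystander: a steel wrench 190 mm long, lying flat on the bench to the robot's right. Origin: its middle, on the bench.

How it is judged (in metres and radians):
On the way, in this order (a step that is already met when the one before it is completed fails the run):
1. the shock absorber stands home in the seat, to within 5 mm (horizontal distance between shock and seat below 0.005 m and angle between shock's own z axis and vertical below 0.05 rad), for 0.1 s.
2. the gate is shut (value of joint gate below 0.1 rad), for 0.1 s.
At the end, for the whole second after the job is handed in: The shock absorber stands upright (within 0.05 rad) and at rest on the base plate with its cup's centre within 5 mm of the seat's centre, and the gate is shut (within 0.1 rad of its stop) and at rest (all of step 1 and z of shock in the frame of seat below 0.003 m and value of joint gate below 0.1 rad and linear speed of shock below 0.01 m/s and velocity of joint gate below 0.05 rad/s); the robot touches nothing.
It fails at once if the shock absorber is tipped by more than 0.15 rad (angle between shock's own z axis and vertical above 0.15 rad).
It fails at once if the shock absorber is lifted more than 6 mm off the base plate (z of shock in the frame of seat above 0.006 m).
It fails at once if the shock absorber is rammed or gripped hard (fingers press on it with more than 40 N) (contact force between the fingers and shock above 40 N).
It fails at once if a bystander (blue-spring shock absorber, spare spring, oil bottle, screwdriver, wrench) is moved by more than 20 mm or knocked over (distance of any of blue_shock, spare_spring, oil_bottle, screwdriver, wrench from where it was at the start of the episode above 0.02 m or angle between any of blue_shock, spare_spring, oil_bottle, screwdriver, wrench's own z axis and vertical above 0.3 rad).
It also fails if it takes over 64 s, if anything falls off the work surface, if the arm or the gripper's body presses on something with over 40 N, if the wrist force passes 120 N, or if a joint passes its speed limit or range.

## Working session

There is one attempt and no reset: what is moved stays moved. The work goes in short steps, Python scripts to look and compute and a tool call to move; the robot and the scene stay as the last step left them, time stands still between calls to the robot, and variables do not carry over. Pictures are saved under pics/ and viewed, and the job is handed in when it is done.

Besides the shell and the picture viewer there is one more tool, called after "Call:" by a JSON object that holds its "op" and its "data", one argument or row to a line. send_rows: Moves the arm, as the interface text tells. Its arguments: {"type":"object","properties":{"rows":{"type":"array"}},"required":["rows"]}

```bash
ls; mkdir -p pics; python3 - <<'E'
from workcell import telemetry, get_image, ctrl
import cv2,numpy as np
o=telemetry.get_obs(); print({k:np.round(v,3) for k,v in o.items()})
for n in ["scene","side","wrist"]:
    d=get_image(n); cv2.imwrite(f"pics/{n}0.png",d["color"]); np.savez(f"{n}0.npz",**d)
    print(n,d["camera_matrix"].tolist(),d["k1"],d["rvec"],d["tvec"])
E
```

```text
pics
{'t': np.float64(0.0), 'qpos': array([ 1.092,  0.424,  1.631,  0.   ,  1.089, -0.019]), 'qvel': array([ 0.001, -0.002, -0.   ,  0.001,  0.001, -0.001]), 'joint_torque': array([-0.0000e+00, -5.4465e+01, -2.7365e+01,  6.4000e-02,  2.3000e-02,
       -0.0000e+00]), 'ee_pos': array([277.138, 559.716, 301.891]), 'orientation': array([-7.160e-01, -3.059e+00,  2.000e-03]), 'ft_force': array([ 0.928, -0.703, -0.631]), 'moment': array([-0.004, -0.031,  0.056]), 'width': np.float64(88.251)}
scene [[395.59761190522227, 0.0, 315.25380410128645], [0.0, 395.59761190522227, 209.48345892597217], [0.0, 0.0, 1.0]] -0.000180854207845924 [ 1.99412592  1.13227588 -0.54174951] [-314.43975117 -247.54079563 1680.65159077]
side [[484.8045922185325, 0.0, 309.57479821331896], [0.0, 484.8045922185325, 199.44156284439637], [0.0, 0.0, 1.0]] -0.07303129986038172 [ 2.12024394 -0.74958658  0.38549047] [-412.14581362  264.951111   1043.45827612]
wrist [[315.0437604898638, 0.0, 314.3142223061813], [0.0, 315.0437604898638, 198.34017360459015], [0.0, 0.0, 1.0]] -0.042654125940974785 [-2.44801961 -1.52040043 -0.22337743] [-623.1709602   -36.09671996  392.30993585]
```

View pics/scene0.png

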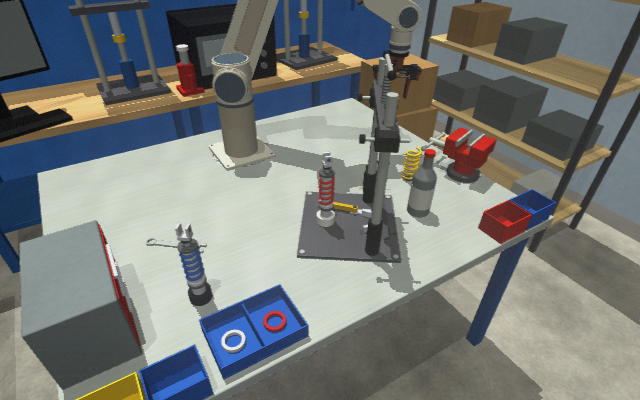

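View pics/side0.png

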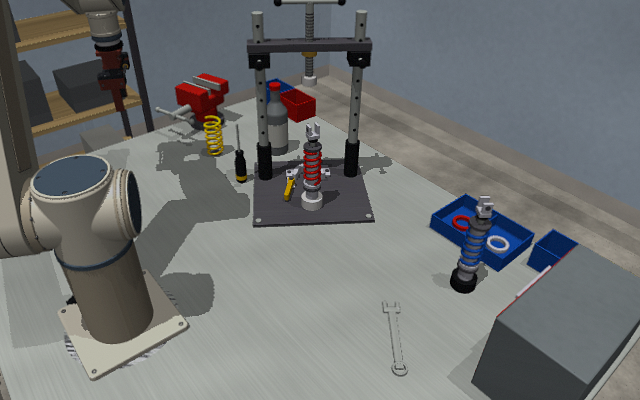

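View pics/wrist0.png

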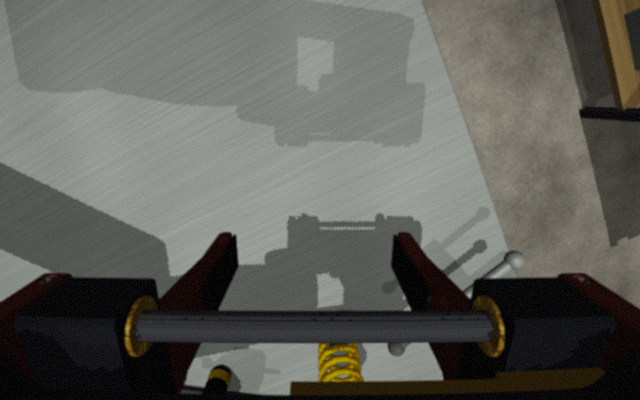

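The scene view shows the red shock's cup at about (326,217) on the black plate, with the yellow gate at (345,208). The side view shows the same cup at (312,200), the gate at (290,187) and the seat wall behind it. Blue shock, wrench, spring, screwdriver and bottle are clear of the way in.

```bash
cat > h.py <<'E'
import numpy as np, cv2
from workcell import telemetry, get_image, ctrl
def load(n): return dict(np.load(n))
def rays(d,uv):
    K=d["camera_matrix"];k=float(d["k1"])
    p=cv2.undistortPoints(np.array(uv,float).reshape(-1,1,2),K,np.array([k,0,0,0.])).reshape(-1,2)
    R=cv2.Rodrigues(d["rvec"])[0]; t=np.ravel(d["tvec"])
    dirs=np.c_[p,np.ones(len(p))]@R
    return -R.T@t, dirs
def onz(d,uv,z):
    c,r=rays(d,uv); s=(z-c[2])/r[:,2]; return c+r*s[:,None]
def cloud(d):
    v,u=np.mgrid[0:400,0:640]; c,r=rays(d,np.c_[u.ravel(),v.ravel()])
    z=d["z_map"].ravel(); P=c+r*z[:,None]; P[z<=0]=np.nan
    return P.reshape(400,640,3)
def proj(d,P):
    return cv2.projectPoints(np.array(P,float).reshape(-1,1,3),d["rvec"],d["tvec"],d["camera_matrix"],np.array([float(d["k1"]),0,0,0.]))[0].reshape(-1,2)
E
python3 - <<'E'
from h import *
for n in ["side","scene"]:
    d=load(n+"0.npz"); P=cloud(d); c=d["color"].astype(int); hsv=cv2.cvtColor(d["color"],cv2.COLOR_BGR2HSV)
    x,y,z=P[...,0],P[...,1],P[...,2]
    m=(z>3)&(z<18)&(c.max(2)<95)
    m=cv2.morphologyEx(m.astype(np.uint8),cv2.MORPH_OPEN,np.ones((3,3)))
    k,l,s,ce=cv2.connectedComponentsWithStats(m); i=1+s[1:,4].argmax(); print(n,"plate",s[i],ce[i])
    mm=l==i
    Q=P[mm]; print(" z med",np.median(Q[:,2]), cv2.minAreaRect(Q[:,:2].astype(np.float32)))
    print(cv2.boxPoints(cv2.minAreaRect(Q[:,:2].astype(np.float32))))
    for nm,lo,hi in [("yellow",(20,120,100),(35,255,255)),("red",(0,120,80),(8,255,255)),("blue",(105,100,60),(125,255,255))]:
        ym=cv2.inRange(hsv,lo,hi); k,l,s,ce=cv2.connectedComponentsWithStats(ym)
        for j in range(1,k):
            if s[j,4]>15:
                print(" ",nm,s[j],ce[j].round(1),np.nanmedian(P[l==j],axis=0).round(1))
    cv2.imwrite(f"pics/{n}_crop.png",cv2.resize(d["color"][150:230,230:400] if n=="side" else d["color"][180:270,270:420],None,fx=4.5,fy=4.5,interpolation=cv2.INTER_CUBIC))
E
```

```text
side plate [ 253  159  121   68 5325] [310.1000939  196.99061033]
 z med 9.104248311183028 ((627.2232666015625, 115.99934387207031), (321.57171630859375, 329.9959411621094), 55.346256256103516)
[[ 400.07      77.55678]
 [ 671.5258  -110.08406]
 [ 854.3765   154.44191]
 [ 582.9207   342.08276]]
  yellow [203 115  21  40 412] [213.6 133.8] [518.4 463.6  71.9]
  yellow [236 176   9   5  29] [239.9 177.9] [487.6 276.2  18. ]
  yellow [284 178  11  22  95] [287.9 187.9] [557.  131.1  33.1]
  red [197  73  31  12 154] [212.5  78.5] [646.5 682.  155.6]
  red [176  83  32  29 537] [189.5  95.3] [534.6 650.1 140.6]
  red [270  83  10   8  62] [274.   86.1] [679.9 356.9 232.9]
  red [280  89  36  34 418] [296.5 103. ] [878.  519.   49.9]
  red [208  92   9   8  38] [211.5  95.7] [621.9 649.  108.9]
  red [303 150  14   5  27] [309.  152.9] [562.   42.  190.4]
  red [303 152  19  33 227] [312.6 168.4] [571.9  37.8 136.6]
  red [453 216  17  15 105] [460.1 222. ] [ 836.7 -261.3   14.1]
  red [497 301  17  16  21] [504.7 308.8] [ 503.3 -569.3  192.2]
  blue [266  78  28  27 209] [276.5  87.5] [93
[... 1982 characters left out ...]
336.1  1067.3  -427.9]
  blue [   0  102  221  132 8749] [ 85.2 155. ] [-1333.5  -678.8  -468.6]
  blue [510 189  46  41 893] [534.8 205.8] [900.6 700.4  43.3]
  blue [  0 233  20  40 368] [  8.5 255.3] [ -663.2 -1097.   -630.7]
  blue [466 238  62 108 956] [493.1 300.4] [ 914.   669.7 -505.5]
  blue [179 249  24  32 311] [192.  265.3] [ 691.1 -402.6  136.1]
  blue [500 265   7   8  18] [503.6 268.3] [ 899.6  664.5 -257.9]
  blue [ 199  285  109   94 5009] [252.8 329.4] [ 845.7 -322.3    6.9]
  blue [267 316  15  11 119] [274.4 320.9] [ 846.9 -262.6    3.6]
  blue [226 335  15  12 145] [233.  340.5] [ 845.8 -374.5    3.6]
  blue [ 139  345   74   55 2848] [176.6 377.3] [ 873.1 -513.9   27.8]
```

```bash
ls pics
```

```text
scene0.png
scene_crop.png
side0.png
side_crop.png
wrist0.png
```

View pics/side_crop.png

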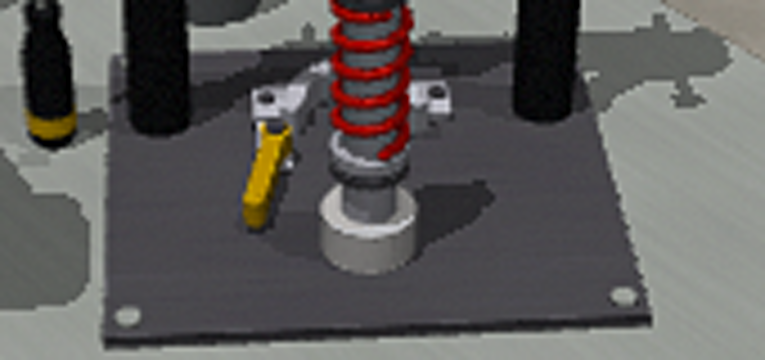

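View pics/scene_crop.png

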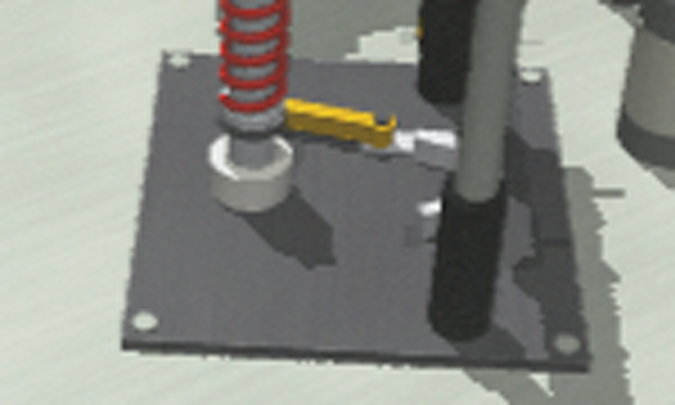

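```bash
python3 - <<'E'
from h import *
for n,pts in [("scene",[(310,193.3),(388,196.9),(395.8,256.4),(302.2,251.3)]),("side",[(258.2,220.2),(368.4,215.8)])]:
    d=load(n+"0.npz"); g=d["color"].min(2).astype(float); out=[]
    for u,v in pts:
        u0,v0=int(round(u)),int(round(v)); w=g[v0-3:v0+4,u0-4:u0+5]; print(w.astype(int)) if 0 else None
        vv,uu=np.mgrid[v0-3:v0+4,u0-4:u0+5]; k=np.clip(w-130,0,None)
        out.append(((uu*k).sum()/k.sum(),(vv*k).sum()/k.sum()))
    B=onz(d,out,11.); print(n,np.round(out,1).tolist(),B.round(1).tolist())
    if n=="scene":
        print("centre",B.mean(0)); 
        for i,j in [(0,3),(1,2),(0,1),(3,2)]: 
            e=B[j]-B[i]; print(np.linalg.norm(e),np.degrees(np.arctan2(e[1],e[0])))
    else:
        e=B[1]-B[0];print(np.linalg.norm(e),np.degrees(np.arctan2(e[1],e[0])))
# cup: white pixels near the shock
for n,box in [("scene",(313,208,340,228)),("side",(298,186,326,214))]:
    d=load(n+"0.npz"); P=cloud(d); hsv=cv2.cvtColor(d["color"],cv2.COLOR_BGR2HSV)
    u0,v0,u1,v1=box; S=P[v0:v1,u0:u1]; g=d["color"][v0:v1,u0:u1].min(2)
    m=(S[...,2]>13)&(S[...,2]<45)&(g>90)
    Q=S[m]; 
    # circle fit radius 30 on side wall z<36
    W=Q[(Q[:,2]<37)]
    from scipy.optimize import least_squares
    f=least_squares(lambda c:np.hypot(W[:,0]-c[0],W[:,1]-c[1])-30,W[:,:2].mean(0)+ (0,0),loss="soft_l1",f_scale=2)
    print(n,"cup fit",f.x,len(W),np.std(f.fun), "mean",W.mean(0))
    vs,us=np.nonzero(m); print(" u range",us.min()+u0,us.max()+u0,"v",vs.min()+v0,vs.max()+v0)
E
```

```text
scene [[309.9, 191.1], [388.9, 195.5], [nan, nan], [301.7, 250.9]] [[413.0, 95.6, 11.0], [579.5, 326.4, 11.0], [nan, nan, nan], [667.8, -82.7, 11.0]]
centre [nan nan nan]
311.0061376750396 -34.99261035053244
nan nan
284.5932126753559 54.18439597111308
nan nan
side [[258.2, 219.8], [368.3, 215.0]] [[424.4, 87.4, 11.0], [671.7, -83.2, 11.0]]
300.47919343869575 -34.609054716420864
scene cup fit [581.29794727  55.24561143] 107 2.3765140981997686 mean [600.18299332  43.74246706  25.21076966]
 u range 317 337 v 210 226
side cup fit [582.42308387  53.68273142] 124 2.8414443135701446 mean [565.33874433  37.98352437  26.31115244]
 u range 301 322 v 191 210<stdin>:7: RuntimeWarning: invalid value encountered in scalar divide
```

```bash
python3 - <<'E'
from h import *
d=load("scene0.npz"); g=cv2.cvtColor(d["color"],cv2.COLOR_BGR2GRAY)
for (u,v) in [(310,193),(388,197),(396,256),(302,251)]: print(g[v-4:v+5,u-6:u+7])
d=load("side0.npz"); g=cv2.cvtColor(d["color"],cv2.COLOR_BGR2GRAY)
for (u,v) in [(258,220),(368,216)]: print(g[v-4:v+5,u-6:u+7])
E
```

```text
[[210 212 210 210 211 209 209 209 207 209 205 206 204]
 [213 210 211 211 209 208 209 205 207 208 205 205 204]
 [214 199 152 182 181 183 181 176 168 203 206 205 207]
 [212 195 124 118 166 196 169 146 106 106 107 104 115]
 [210 193 120 150 202 201 202 187 124 106 106 107 104]
 [202 157 109 112 140 173 152 140  97 104 103 105 107]
 [201 162 106 105 107 102  91 106 105 106 106 104 107]
 [196 132 107 108 107 107 108 106 106 107 105 103 105]
 [197 127 107 109 106 107 105 107 105 105 104 107 107]]
[[103  98 130 199 202 203 205 208 206 208 206 207 204]
 [100  92 106 173 204 208 205 206 203 201 202 202 204]
 [ 99  88  89 136 139 170 153 147 133 162 202 206 204]
 [101  88  71 137 198 199 199 188 141 138 203 204 205]
 [ 99  93  92 113 159 201 200 184 115 122 176 203 209]
 [ 99  91  89  98  77  93 108  87 104 116 162 206 206]
 [ 98  87  88 103 102 100  98 103 104 116 167 208 207]
 [ 98  93  95 102 100 100 102 101 104 116 161 204 204]
 [ 98  89  92  94 103 100 102 102 102 109 143 204 205]]
[[100  73  73  72  71  74  73  74  74  77  98 129 129]
 [ 97  75  71  72  74  75  71  73  73  79 105 128 129
[... 1175 characters left out ...]
9 130 153 155 159 115  68  72  73  72]
 [107  74  72  70  73  96  99  72  59  71  72  74  73]
 [122  82  74  73  74  73  72  73  74  75  76  74  74]
 [107  75  73  70  83  82  84  79  80  77  80  68  64]]
[[ 72  72  73  70  69  69  67  68  71  68 113 156 152]
 [ 75  74  73  71  74  78  79  80  75  71  73 157 153]
 [ 74  72  71  71 116 159 159 163 119  71  66  79 160]
 [ 74  74  72  91 158 156 156 159 163 115  67 109 157]
 [ 74  73  73  57 136 154 155 158 160  82  69  73 156]
 [ 72  73  72  72  47  99 119 116 112  39  71  68 160]
 [ 75  72  72  74  73  74  77  73  71  74  75  70 105]
 [ 73  73  75  74  73  72  72  74  74  73  72  70 105]
 [ 60  53  46  47  44  40  43  29  31  27  28  27  42]]
```

```bash
python3 - <<'E'
from h import *
d=load("scene0.npz"); s=load("side0.npz")
B=onz(d,[(309.2,192.8),(387.2,196.3),(395.6,255.9),(301.7,250.8)],11.); print(B.round(1)); c=B.mean(0);print("centre",c)
for i,j in [(0,3),(1,2),(0,1),(3,2)]:
    e=B[j]-B[i]; print(np.linalg.norm(e),np.degrees(np.arctan2(e[1],e[0])))
S=onz(s,[(257.9,219.6),(368.2,215.3)],11.);print(S.round(1)); e=S[1]-S[0];print(np.linalg.norm(e),np.degrees(np.arctan2(e[1],e[0])))
# posts: dark sleeve circles from cloud z 30..100 in both
from scipy.optimize import least_squares
for n in ["side","scene"]:
    q=load(n+"0.npz"); P=cloud(q).reshape(-1,3); b=q["color"].reshape(-1,3).max(1)
    for nm,c0 in [("L",(557,247)),("R",(771,98))]:
        m=(np.hypot(P[:,0]-c0[0],P[:,1]-c0[1])<45)&(P[:,2]>40)&(P[:,2]<90)&(b<80); W=P[m]
        if len(W)<20: print(n,nm,len(W));continue
        f=least_squares(lambda c:np.hypot(W[:,0]-c[0],W[:,1]-c[1])-21,c0,loss="soft_l1",f_scale=2); print(n,nm,len(W),f.x,np.std(f.fun))
    # seat metal: z 26..38 bright greyish near seat
    hsv=cv2.cvtColor(q["color"],cv2.COLOR_BGR2HSV).reshape(-1,3)
    m=(np.hypot(P[:,0]-660,P[:,1]-165)<75)&(P[:,2]>24)&(P[:,2]<38)&(hsv[:,2]>110)&(hsv[:,1]<60); print(n,"seat px",m.sum(),P[m].mean(0) if m.any() else 0)
    m=(np.hypot(P[:,0]-580,P[:,1]-140)<75)&(hsv[:,0]>18)&(hsv[:,0]<36)&(hsv[:,1]>110)
    Y=P[m]; print(n,"gate",len(Y)); 
    T=Y[Y[:,2]>31]; 
    if len(T)>8:
        mu=T.mean(0); u,sv,vt=np.linalg.svd(T[:,:2]-mu[:2]); t=(T[:,:2]-mu[:2])@vt[0]; print(mu,vt[0],np.degrees(np.arctan2(vt[0][1],vt[0][0])),mu[:2]+vt[0]*t.min(),mu[:2]+vt[0]*t.max())
E
```

```text
[[420.6  88.3  11. ]
 [580.3 317.9  11. ]
 [828.5 147.5  11. ]
 [667.4 -82.4  11. ]]
centre [624.21962735 117.83630847  11.        ]
300.0908973814192 -34.6621189730724
301.06502800637634 -34.46741948962812
279.6595265235167 55.174542890973434
280.6870299580153 54.97664718477611
[[424.4  88.7  11. ]
 [670.8 -83.9  11. ]]
300.8581927433038 -35.00167645040443
side L 201 [559.89452629 248.04822062] 1.9358675827896283
side R 194 [773.24822393  99.75427281] 2.1083392119610846
side seat px 52 [652.21106023 175.50709618  31.63989166]
side gate 159
[579.54118386 140.49122582 104.2611711 ] [-0.90035718 -0.43515163] -154.2050571753535 [646.88670016 173.0399874 ] [525.50151919 114.3733154 ]
scene L 132 [558.94137163 249.55800935] 1.9233602182452985
scene R 185 [772.33374821 101.28097899] 1.4071410869534464
scene seat px 54 [647.59715604 170.6766546   29.42895187]
scene gate 154
[571.51638847 138.73052025  35.53950567] [-0.69285824 -0.72107382] -133.85679142724047 [600.29073386 168.67665644] [545.20819933 111.3509707 ]
```

The bolt centres and the post fits agree: the seat is near (660,167), the press x axis points at about 55.2°, and the cup is near (582,54.5), almost on the centreline. The gripper body could foul the tall spring, so I'll check its real shape in the depth maps.

```bash
python3 - <<'E'
from h import *
from scipy.spatial.transform import Rotation as Rn
o=telemetry.get_obs(); R=Rn.from_rotvec(o["orientation"]).as_matrix(); t=o["ee_pos"]; print(R.round(3))
for n in ["side","scene","wrist"]:
    d=load(n+"0.npz"); P=cloud(d).reshape(-1,3); Q=(P-t)@R
    m=(np.abs(Q[:,:2]).max(1)<130)&(Q[:,2]>-220)&(Q[:,2]<90); Q=Q[m]; print(n,len(Q))
    for a in range(-220,90,20):
        W=Q[(Q[:,2]>=a)&(Q[:,2]<a+20)]
        if len(W)>3: print(a,len(W),"x",np.percentile(W[:,0],[2,98]).round(),"y",np.percentile(W[:,1],[2,98]).round())
d=load("side0.npz"); cv2.imwrite("pics/grip_side.png",cv2.resize(d["color"][0:130,60:190],None,fx=4.5,fy=4.5,interpolation=cv2.INTER_CUBIC))
d=load("scene0.npz"); cv2.imwrite("pics/grip_scene.png",cv2.resize(d["color"][0:130,340:470],None,fx=4.5,fy=4.5,interpolation=cv2.INTER_CUBIC))
R=cv2.Rodrigues(load("wrist0.npz")["rvec"])[0]; w=load("wrist0.npz"); c=-R.T@np.ravel(w["tvec"]); RT=Rn.from_rotvec(o["orientation"]).as_matrix(); print("wrist cam in tool",(c-t)@RT, RT.T@R.T[:,2])
E
```

```text
[[-0.896  0.444 -0.001]
 [ 0.444  0.896 -0.001]
 [ 0.    -0.001 -1.   ]]
side 2990
-220 346 x [-64.  55.] y [-76. -17.]
-200 316 x [-63.  52.] y [-44.  -8.]
-180 225 x [-39.  31.] y [-43.  -8.]
-160 218 x [-38.  31.] y [-40.  -6.]
-140 243 x [-40.  32.] y [-42.  -2.]
-120 171 x [-37.  29.] y [-41.  -0.]
-100 264 x [-38.  31.] y [-45.   1.]
-80 128 x [-30.  18.] y [-47.  -5.]
-60 308 x [-32.  27.] y [-91.  73.]
-40 255 x [-34.  29.] y [-92.  78.]
-20 251 x [-35.  29.] y [-85.  54.]
0 41 x [-25.  27.] y [-82. -54.]
20 59 x [-14.  10.] y [-62. -49.]
40 66 x [-14.  10.] y [-57.  45.]
60 95 x [-14.   9.] y [-57.  49.]
80 4 x [-7.  7.] y [-49.  42.]
scene 1403
-220 184 x [-68. -55.] y [-68.  39.]
-200 103 x [-67.   3.] y [-39.  29.]
-180 117 x [-41.  -1.] y [-38.  30.]
-160 121 x [-42.  -1.] y [-37.  31.]
-140 127 x [-45.  -1.] y [-38.  33.]
-120 87 x [-41.  -2.] y [-37.  28.]
-100 110 x [-40.   8.] y [-35.  32.]
-80 53 x [-29.  -9.] y [-28.  17.]
-60 148 x [-31.  28.] y [-87.  86.]
-40 156 x [-35.  21.] y [-87.  86.]
-20 107 x [-37.  23.] y [-81.  79.]
0 28 x [-26.  16.] y [-79.  67.]
20 21 x [-15.   9.] y [44. 55.]
40 21 x [-15.   9.] y [43. 55.]
60 18 x [-15.  11.] y [43. 52.]
wrist 62806
-60 69 x [27. 30.] y [-60.  61.]
-40 30027 x [14. 33.] y [-74.  72.]
-20 24592 x [-2. 33.] y [-77.  75.]
0 2304 x [-12.  12.] y [-56.  54.]
20 2763 x [-6. 12.] y [-56.  54.]
40 1835 x [-9. 12.] y [-53.  51.]
60 1210 x [-9. 11.] y [-53.  51.]
80 6 x [-10.  11.] y [-49.  50.]
wrist cam in tool [ 79.59604323  -0.89570992 -82.58284408] [-2.90569417e-01 -6.71013741e-04  9.56853679e-01]
```

View pics/grip_side.png

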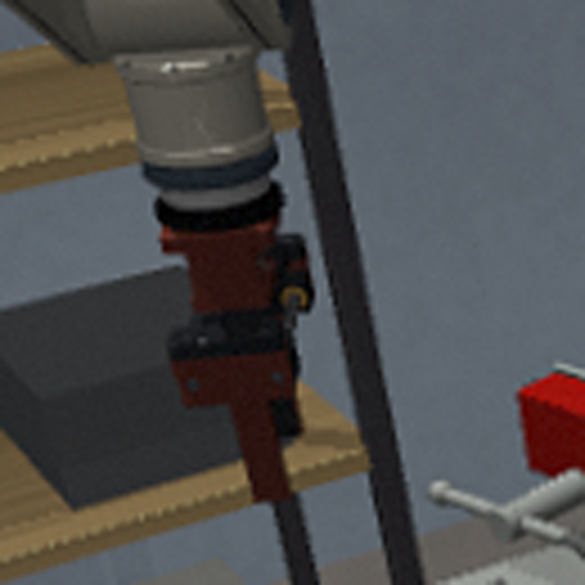

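View pics/grip_scene.png

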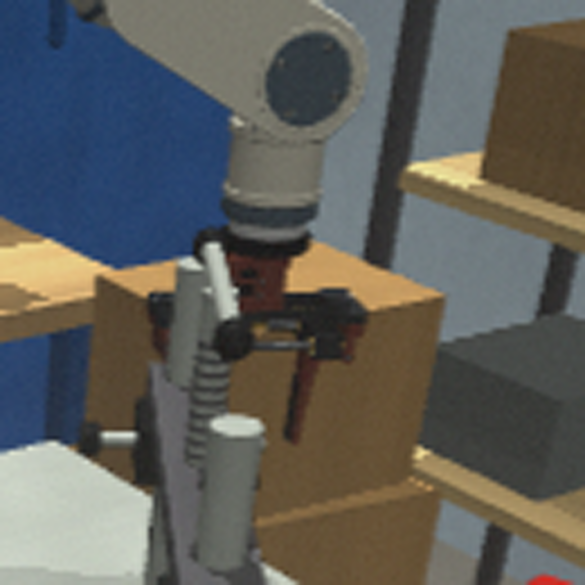

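```bash
python3 - <<'E'
from h import *
from scipy.spatial.transform import Rotation as Rn
o=telemetry.get_obs(); R=Rn.from_rotvec(o["orientation"]).as_matrix(); t=o["ee_pos"]
A=[]
for n in ["side","scene","wrist"]:
    d=load(n+"0.npz"); P=cloud(d).reshape(-1,3); Q=(P-t)@R
    Q=Q[(np.abs(Q[:,:2]).max(1)<100)&(Q[:,2]>-120)&(Q[:,2]<90)]; A.append(Q)
for nm,Q in [("wrist max x",A[2]),("scene max",A[1]),("scene min",A[1]),("side max",A[0]),("side min x",A[0])]:
    print(nm); ys=range(-95,95,10); print("      z",list(ys))
    for a in range(-120,90,10):
        r=[]
        for y in ys:
            W=Q[(Q[:,2]>=a)&(Q[:,2]<a+10)&(Q[:,1]>=y)&(Q[:,1]<y+10)]
            r.append("  ." if len(W)<2 else "%3d"%(W[:,0].max() if "max" in nm else W[:,0].min()))
        print("%5d"%a," ".join(r))
E
```

```text
wrist max x
      z [-95, -85, -75, -65, -55, -45, -35, -25, -15, -5, 5, 15, 25, 35, 45, 55, 65, 75, 85]
 -120   .   .   .   .   .   .   .   .   .   .   .   .   .   .   .   .   .   .   .
 -110   .   .   .   .   .   .   .   .   .   .   .   .   .   .   .   .   .   .   .
 -100   .   .   .   .   .   .   .   .   .   .   .   .   .   .   .   .   .   .   .
  -90   .   .   .   .   .   .   .   .   .   .   .   .   .   .   .   .   .   .   .
  -80   .   .   .   .   .   .   .   .   .   .   .   .   .   .   .   .   .   .   .
  -70   .   .   .   .   .   .   .   .   .   .   .   .   .   .   .   .   .   .   .
  -60   .   .   .   .   .   .   .   .   .   .   .   .   .   .   .   .   .   .   .
  -50   .   .   .  28   .   .   .   .   .   .   .   .   .   .   .  30   .   .   .
  -40   .   .  30  32  24  24  24  24  24  24  24  24  24  24  24  33  32   .   .
  -30   .  33  34  34  33  31   .   .  25  26  20  20  20  34  34  34  34  33   .
  -20   .  33  33  34  33  32  29  29  29  29  29  29  29  33  34  34  33  33   .
  -10   .  33  33  33  33   .   .   .   .   .   .   .   .  33  33  33  33  33   .
    0   .  
[... 7326 characters left out ...]
   .   .   .   .   .   .   .   .   .   .   .
   10   .   .   . -12   .   .   .   .   .   .   .   .   .   .   .   .   .   .   .
   20   .   .   . -13 -12   .   .   .   .   .   .   .   .   .   .   .   .   .   .
   30   .   .   . -13 -14   .   .   .   .   .   .   .   .   .   .   .   .   .   .
   40   .   .   . -13 -13   .   .   .   .   .   .   .   .   .   .   .   .   .   .
   50   .   .   . -14 -13   .   .   .   .   .   .   .   . -12  -5   .   .   .   .
   60   .   .   .  -8 -14   .   .   .   .   .   .   .   . -13 -13   .   .   .   .
   70   .   .   . -14 -14   .   .   .   .   .   .   .   . -14 -14   .   .   .   .
   80   .   .   .   .  -3   .   .   .   .   .   .   .   .   .   .   .   .   .   .
```

The gripper body runs 24 mm past the finger faces, only 80 mm above the tips. With the tool exactly vertical it would hit the spring before a finger touched the cup, so I need a lean of about 15° along the push heading. The rows can't command a tilt. A pose past the arm's reach might leave one, though, since rows start from the pose actually reached. I'll check for free space at azimuth 55° and test that there.

```bash
python3 - <<'E'
from h import *
A=np.vstack([cloud(load(n+"0.npz")).reshape(-1,3) for n in ["side","scene","wrist"]])
A=A[np.isfinite(A).all(1)]
az=np.degrees(np.arctan2(A[:,1],A[:,0])); r=np.hypot(A[:,0],A[:,1])
for a in range(35,85,5):
  row=[]
  for R in range(500,1500,100):
    m=(az>=a)&(az<a+5)&(r>=R)&(r<R+100); m&=~((np.hypot(A[:,0]-277,A[:,1]-560)<160)&(A[:,2]>150))
    row.append("%5d"%A[m,2].max() if m.sum()>2 else "    .")
  print(a," ".join(row))
E
```

```text
35     4     4     3     4     5    72    71    -1  -742  -739
40     4   117   129   158   159     5    67  -736  -739  -740
45     5   105   103   160   160     4  -739  -740  -737  -738
50     5     4   106   161   160  -736  -739  -743  -738  -739
55     4     4   100   103    -3  -737  -739  -738  -741  -739
60     3     4     6     6     .     .  -742  -740  -739  -742
65     3     4     4     3     .     .  -743  -742  -743  -743
70     3     4     3     .     .  -741  -743  -742  -743   178
75     3     3     3     .     .  -744  -743  -743  -741   180
80     3     3     .     .     .  -744  -743  -743  -742   201
```

```bash
python3 - <<'E'
from h import *
from scipy.spatial.transform import Rotation as Rn
o=telemetry.get_obs(); q=o["qpos"]
def fk(q): return Rn.from_euler("ZYZYZ",[q[0],q[1]+q[2],q[3],q[4],q[5]+np.pi/2])if 0 else Rn.from_euler("Z",q[0])*Rn.from_euler("Y",q[1]+q[2])*Rn.from_euler("Z",q[3])*Rn.from_euler("Y",q[4])*Rn.from_euler("Z",q[5]+np.pi/2)
print((fk(q).inv()*Rn.from_rotvec(o["orientation"])).magnitude())
b=np.radians(55.2); ex=np.array([np.cos(b),np.sin(b),0])
for fwd in (-1,1):
  for ph in (15,20,30):
    p=np.radians(ph); z=np.sin(p)*ex+np.array([0,0,-np.cos(p)]); f=np.cos(p)*ex+np.array([0,0,np.sin(p)])
    x=fwd*f; R=Rn.from_matrix(np.c_[x,np.cross(z,x),z])
    for q1 in (-12,2):
      for s in (2.0,2.3):
        W=Rn.from_euler("Y",-s)*Rn.from_euler("Z",-np.radians(q1))*R
        e=W.as_euler("ZYZ"); q4,q5,q6=e[0],e[1],e[2]-np.pi/2
        w=lambda a:(a+np.pi)%(2*np.pi)-np.pi
        print(fwd,ph,q1,s,"A",np.round([w(q4),q5,w(q6)],2),"B",np.round([w(q4+np.pi),-q5,w(q6+np.pi)],2))
E
```

```text
4.501879088642551e-16
-1 15 -12 2.0 A [ 0.28  1.06 -2.87] B [-2.86 -1.06  0.27]
-1 15 -12 2.3 A [ 0.35  0.77 -2.99] B [-2.79 -0.77  0.15]
-1 15 2 2.0 A [ 0.25  1.   -2.62] B [-2.89 -1.    0.52]
-1 15 2 2.3 A [ 0.32  0.71 -2.73] B [-2.82 -0.71  0.41]
-1 20 -12 2.0 A [ 0.38  1.03 -2.92] B [-2.77 -1.03  0.22]
-1 20 -12 2.3 A [ 0.48  0.76 -3.08] B [-2.67 -0.76  0.06]
-1 20 2 2.0 A [ 0.34  0.96 -2.67] B [-2.8  -0.96  0.47]
-1 20 2 2.3 A [ 0.45  0.68 -2.83] B [-2.69 -0.68  0.31]
-1 30 -12 2.0 A [ 0.58  1.   -3.03] B [-2.56 -1.    0.12]
-1 30 -12 2.3 A [0.73 0.76 3.02] B [-2.41 -0.76 -0.12]
-1 30 2 2.0 A [ 0.54  0.89 -2.79] B [-2.6  -0.89  0.35]
-1 30 2 2.3 A [ 0.73  0.64 -3.05] B [-2.41 -0.64  0.09]
1 15 -12 2.0 A [0.28 1.06 0.27] B [-2.86 -1.06 -2.87]
1 15 -12 2.3 A [0.35 0.77 0.15] B [-2.79 -0.77 -2.99]
1 15 2 2.0 A [0.25 1.   0.52] B [-2.89 -1.   -2.62]
1 15 2 2.3 A [0.32 0.71 0.41] B [-2.82 -0.71 -2.73]
1 20 -12 2.0 A [0.38 1.03 0.22] B [-2.77 -1.03 -2.92]
1 20 -12 2.3 A [0.48 0.76 0.06] B [-2.67 -0.76 -3.08]
1 20 2 2.0 A [0.34 0.96 0.47] B [-2.8  -0.96 -2.67]
1 20 2 2.3 A [0.45 0.68 0.31] B [-2.69 -0.68 -2.83]
1 30 -12 2.0 A [0.58 1.   0.12] B [-2.56 -1.   -3.03]
1 30 -12 2.3 A [ 0.73  0.76 -0.12] B [-2.41 -0.76  3.02]
1 30 2 2.0 A [0.54 0.89 0.35] B [-2.6  -0.89 -2.79]
1 30 2 2.3 A [0.73 0.64 0.09] B [-2.41 -0.64 -3.05]
```

Call:
{"op": "send_rows", "data": {
  "rows": [
    [-0.02,0.043,0,0,-1],
    [-0.02,0.043,0,0,-1],
    [-0.02,0.043,0,0,-1],
    [-0.02,0.043,0,0,-1],
    [-0.02,0.043,0,0,-1]
  ]
}}

```text
t: 0.65
ee_pos: [463.7, 709.2, 302.2]
orientation: [-0.716, -3.059, 0.001]
ft_force: [0.3, -0.1, 0.0]
width: 51.3
```

Call:
{"op": "send_rows", "data": {
  "rows": [
    [0,0,0,0.145,-1],
    [0,0,0,0.145,-1],
    [0,0,0,0.145,-1],
    [0,0,0,0.145,-1],
    [0,0,0,0.145,-1]
  ]
}}

```text
t: 1.15
ee_pos: [462.3, 708.2, 301.8]
orientation: [1.762, 2.601, -0.002]
ft_force: [-0.6, -0.3, -0.7]
width: 11.0
```

Call:
{"op": "send_rows", "data": {
  "rows": [
    [0,0,0,0.145,-1],
    [0,0,0,0.145,-1],
    [0,0,0,0.145,-1],
    [0,0,0,0.145,-1],
    [0,0,0,0.145,-1]
  ]
}}

```text
t: 1.65
ee_pos: [462.2, 708.2, 301.9]
orientation: [2.569, 1.807, -0.002]
ft_force: [-0.0, -0.2, 0.1]
width: 0.4
```

Call:
{"op": "send_rows", "data": {
  "rows": [
    [0,0,0,0.145,-1],
    [0,0,0,0.122,-1],
    [0.045,0,0,0,-1]
  ]
}}

```text
t: 1.95
ee_pos: [484.9, 741.1, 299.1]
orientation: [2.78, 1.45, -0.017]
ft_force: [1.4, 1.2, -0.4]
width: 0.5
```

```bash
python3 - <<'E'
from h import *
from scipy.spatial.transform import Rotation as Rn
o=telemetry.get_obs(); print(o["t"],o["qpos"].round(3),o["ee_pos"].round(1),o["width"]); print(Rn.from_rotvec(o["orientation"]).as_matrix().round(3)); print(np.degrees(np.arctan2(o["ee_pos"][1],o["ee_pos"][0])),np.hypot(*o["ee_pos"][:2]))
E
```

```text
1.95 [0.978 0.849 0.886 0.    1.419 1.587] [484.9 741.1 299.1] 0.5494081760002839
[[ 0.572  0.82  -0.007]
 [ 0.82  -0.572 -0.01 ]
 [-0.012  0.    -1.   ]]
56.803457372594 885.6762691475096
```

Call:
{"op": "send_rows", "data": {
  "rows": [
    [0.04,0.02,0,0,-1],
    [0.045,0,0,0,-1],
    [0.045,0,0,0,-1],
    [0.045,0,0,0,-1]
  ]
}}

```text
t: 2.35
ee_pos: [582.9, 846.4, 298.2]
orientation: [-2.777, -1.453, -0.022]
ft_force: [54.7, 77.4, 81.5]
width: 0.4
```

```bash
cat > st.py <<'E'
from h import *
from scipy.spatial.transform import Rotation as Rn
o=telemetry.get_obs(); print("t",o["t"],"q",o["qpos"].round(3),"ee",o["ee_pos"].round(1),"F",o["ft_force"].round(1),"w",round(float(o["width"]),1)); R=Rn.from_rotvec(o["orientation"]).as_matrix()
z=R[:,2]; print("tilt",np.degrees(np.arccos(-z[2])).round(1),"tilt heading",np.degrees(np.arctan2(z[1],z[0])).round(1),"x heading",np.degrees(np.arctan2(R[1,0],R[0,0])).round(1),"x.z",R[2,0].round(3),"y.z",R[2,1].round(3))
print("tip",(o["ee_pos"]+80*z).round(1))
E
python3 st.py
```

```text
t 2.35 q [0.956 1.25  0.085 0.    1.79  1.563] ee [582.9 846.4 298.2] F [54.7 77.4 81.5] w 0.4
tilt 0.9 tilt heading 55.6 x heading 55.3 x.z 0.016 y.z -0.0
tip [583.6 847.5 218.3]
```

Call:
{"op": "send_rows", "data": {
  "rows": [
    [0,0,0,0,-1]
  ]
}}

```text
t: 2.45
ee_pos: [580.5, 843.4, 278.6]
orientation: [2.778, 1.454, -0.018]
ft_force: [0.6, 0.4, -4.0]
width: 0.4
```

```bash
python3 st.py
```

```text
t 2.45 q [0.956 1.262 0.101 0.    1.792 1.562] ee [580.5 843.4 278.6] F [ 0.6  0.4 -4. ] w 0.4
tilt 0.7 tilt heading -125.9 x heading 55.3 x.z -0.013 y.z -0.0
tip [579.9 842.6 198.6]
```

Call:
{"op": "send_rows", "data": {
  "rows": [
    [0.01,0,-0.01,0,-1],
    [0.01,0,-0.01,0,-1]
  ]
}}

```text
t: 2.65
ee_pos: [582.7, 846.7, 319.4]
orientation: [-2.767, -1.449, -0.051]
ft_force: [0.3, 0.3, 0.3]
width: 0.4
```

```bash
python3 st.py
```

```text
t 2.65 q [0.956 1.229 0.086 0.    1.79  1.562] ee [582.7 846.7 319.4] F [0.3 0.3 0.3] w 0.4
tilt 2.1 tilt heading 55.4 x heading 55.3 x.z 0.037 y.z -0.0
tip [584.4 849.1 239.5]
```

Call:
{"op": "send_rows", "data": {
  "rows": [
    [0,0,-0.015,0,-1],
    [0,0,-0.015,0,-1],
    [0,0,0,0,-1]
  ]
}}

```text
t: 2.95
ee_pos: [578.9, 841.2, 352.0]
orientation: [-2.765, -1.448, -0.06]
ft_force: [-0.9, 0.5, 0.1]
width: 0.6
```

```bash
python3 st.py
```

```text
t 2.95 q [0.956 1.197 0.086 0.    1.815 1.562] ee [578.9 841.2 352. ] F [-0.9  0.5  0.1] w 0.6
tilt 2.5 tilt heading 55.4 x heading 55.3 x.z 0.043 y.z -0.0
tip [580.9 844.  272.1]
```

Call:
{"op": "send_rows", "data": {
  "rows": [
    [-0.03,0,0,0,-1],
    [-0.03,0,0,0,-1],
    [0,0,0,0,-1]
  ]
}}

```text
t: 3.25
ee_pos: [548.0, 796.7, 340.6]
orientation: [-2.772, -1.452, -0.036]
ft_force: [0.1, 0.1, -0.7]
width: 0.4
```

```bash
python3 st.py
```

```text
t 3.25 q [0.956 0.995 0.517 0.    1.604 1.562] ee [548.  796.7 340.6] F [ 0.1  0.1 -0.7] w 0.4
tilt 1.5 tilt heading 55.8 x heading 55.3 x.z 0.026 y.z -0.0
tip [549.2 798.5 260.7]
```

Call:
{"op": "send_rows", "data": {
  "rows": [
    [0.012,0,0,0,-1],
    [0.012,0,0,0,-1],
    [0.012,0,0,0,-1],
    [0.01,0,0,0,-1],
    [0.008,0,0,0,-1]
  ]
}}

```text
t: 3.75
ee_pos: [579.3, 841.6, 344.0]
orientation: [-2.768, -1.449, -0.051]
ft_force: [-3.3, -3.9, 3.6]
width: 0.4
```

```bash
python3 st.py
```

```text
t 3.75 q [0.956 1.205 0.086 0.    1.814 1.562] ee [579.3 841.6 344. ] F [-3.3 -3.9  3.6] w 0.4
tilt 2.1 tilt heading 55.5 x heading 55.3 x.z 0.037 y.z -0.0
tip [581.  844.  264.1]
```

Joint 3 is at its stop and the tool has picked up about 2° of tilt, in the right direction. I'll test larger out-of-reach steps from here.

Call:
{"op": "send_rows", "data": {
  "rows": [
    [0.04,0,-0.012,0,-1],
    [0.04,0,-0.012,0,-1]
  ]
}}

```text
t: 3.95
ee_pos: [585.6, 850.4, 354.4]
orientation: [-2.742, -1.436, -0.13]
ft_force: [-0.2, -0.2, 0.6]
width: 0.7
```

```bash
python3 st.py
```

```text
t 3.95 q [9.560e-01 1.195e+00 8.600e-02 1.000e-03 1.766e+00 1.562e+00] ee [585.6 850.4 354.4] F [-0.2 -0.2  0.6] w 0.7
tilt 5.4 tilt heading 55.4 x heading 55.3 x.z 0.095 y.z -0.0
tip [589.9 856.6 274.7]
```

Call:
{"op": "send_rows", "data": {
  "rows": [
    [0.045,0,-0.01,0,-1],
    [0.045,0,-0.01,0,-1],
    [0.045,0,-0.008,0,-1],
    [0.045,0,-0.006,0,-1],
    [0.045,0,-0.004,0,-1]
  ]
}}

```text
t: 4.45
ee_pos: [602.9, 874.4, 376.5]
orientation: [-2.666, -1.396, -0.328]
ft_force: [-0.4, -0.1, -0.1]
width: 0.3
```

```bash
python3 st.py
```

```text
t 4.45 q [0.955 1.179 0.086 0.003 1.631 1.562] ee [602.9 874.4 376.5] F [-0.4 -0.1 -0.1] w 0.3
tilt 14.1 tilt heading 55.4 x heading 55.3 x.z 0.243 y.z -0.001
tip [613.9 890.4 298.9]
```

Call:
{"op": "send_rows", "data": {
  "rows": [
    [0.048,0,0,0,-1],
    [0.048,0,0,0,-1],
    [0.048,0,0.004,0,-1],
    [0.048,0,0.006,0,-1],
    [0.048,0,0.008,0,-1]
  ]
}}

```text
t: 4.95
ee_pos: [624.7, 905.0, 375.1]
orientation: [-2.577, -1.349, -0.524]
ft_force: [-0.0, 0.8, 0.5]
width: 0.2
```

Call:
{"op": "send_rows", "data": {
  "rows": [
    [0.048,0,0.008,0,-1],
    [0.048,0,0.01,0,-1],
    [0.048,0,0.01,0,-1]
  ]
}}

```text
t: 5.25
ee_pos: [637.2, 922.8, 376.1]
orientation: [-2.518, -1.318, -0.637]
ft_force: [-0.1, 0.2, 0.1]
width: 0.4
```

```bash
python3 st.py
```

```text
t 5.25 q [0.955 1.2   0.086 0.006 1.359 1.561] ee [637.2 922.8 376.1] F [-0.1  0.2  0.1] w 0.4
tilt 28.4 tilt heading 55.4 x heading 55.3 x.z 0.476 y.z -0.001
tip [658.8 954.1 305.8]
```

Call:
{"op": "send_rows", "data": {
  "rows": [
    [0.048,0,0.01,0,-1],
    [0,0,0,0,-1],
    [-0.02,0,0,0,-1],
    [-0.04,0,0,0,-1]
  ]
}}

```text
t: 5.65
ee_pos: [616.0, 892.1, 354.3]
orientation: [-2.494, -1.306, -0.679]
ft_force: [0.6, 1.2, 0.2]
width: 0.6
```

```bash
cat >> st.py <<'E'
import sys
S=np.array([660.,166.6]); b=np.radians(55.2); EX=np.array([np.cos(b),np.sin(b)]); EY=np.array([-EX[1],EX[0]])
def pf(p): return np.array([(p[:2]-S)@EX,(p[:2]-S)@EY])
tip=o["ee_pos"]+80*z; fc=tip+11*R[:,0]; rc=tip-11*R[:,0]
print("press frame: tip",pf(tip).round(1),"fwd corner",pf(fc).round(1),"z %.1f"%fc[2],"rear corner z %.1f"%rc[2])
if len(sys.argv)>3:
    # target given: TCP world x y z
    t=np.array([float(a) for a in sys.argv[1:4]]); D=R.T@(t-o["ee_pos"]); print("tool delta mm",D.round(1),"len",np.linalg.norm(D).round(1),"rows@45",int(np.ceil(np.linalg.norm(D)/45)))
E
python3 st.py 330 420 330
```

```text
t 5.65 q [0.954 1.019 0.506 0.007 1.085 1.558] ee [616.  892.1 354.3] F [0.6 1.2 0.2] w 0.6
tilt 30.5 tilt heading 55.4 x heading 55.3 x.z 0.507 y.z -0.001
tip [639.1 925.5 285.4]
press frame: tip [611.2 450.3] fwd corner [620.7 450.3] z 291.0 rear corner z 279.8
tool delta mm [-487.1   33.7 -258.5] len 552.5 rows@45 13
```

Call:
{"op": "send_rows", "data": {
  "rows": [
    [-0.037,0.0026,-0.02,0,-1],
    [-0.037,0.0026,-0.02,0,-1],
    [-0.037,0.0026,-0.02,0,-1],
    [-0.037,0.0026,-0.02,0,-1],
    [-0.037,0.0026,-0.02,0,-1]
  ]
}}

```text
t: 6.15
ee_pos: [506.5, 710.9, 350.3]
orientation: [-2.495, -1.306, -0.678]
ft_force: [-0.0, -0.0, -0.5]
width: 0.4
```

Call:
{"op": "send_rows", "data": {
  "rows": [
    [-0.037,0.0026,-0.02,0,-1],
    [-0.037,0.0026,-0.02,0,-1],
    [-0.037,0.0026,-0.02,0,-1],
    [-0.037,0.0026,-0.02,0,-1],
    [-0.037,0.0026,-0.02,0,-1]
  ]
}}

```text
t: 6.65
ee_pos: [398.0, 531.3, 343.7]
orientation: [-2.495, -1.307, -0.678]
ft_force: [0.4, -0.9, -0.1]
width: 0.5
```

Call:
{"op": "send_rows", "data": {
  "rows": [
    [-0.037,0.0026,-0.02,0,-1],
    [-0.037,0.0026,-0.02,0,-1],
    [-0.037,0.0026,-0.02,0,-1]
  ]
}}

```text
t: 6.95
ee_pos: [332.9, 423.3, 339.8]
orientation: [-2.495, -1.307, -0.679]
ft_force: [0.4, 0.6, 0.7]
width: 0.4
```

```bash
python3 st.py 420 -60 280
```

```text
t 6.95 q [0.859 0.111 2.05  0.123 0.455 1.369] ee [332.9 423.3 339.8] F [0.4 0.6 0.7] w 0.4
tilt 30.4 tilt heading 55.3 x heading 55.3 x.z 0.507 y.z -0.0
tip [355.9 456.7 270.9]
press frame: tip [ 64.6 415.3] fwd corner [ 74.1 415.3] z 276.4 rear corner z 265.3
tool delta mm [-330.1  346.8 -124.8] len 494.8 rows@45 11
```

```bash
python3 st.py 410 180 350
```

```text
t 6.95 q [0.859 0.111 2.05  0.123 0.455 1.369] ee [332.9 423.3 339.8] F [0.4 0.6 0.7] w 0.4
tilt 30.4 tilt heading 55.3 x heading 55.3 x.z 0.507 y.z -0.0
tip [355.9 456.7 270.9]
press frame: tip [ 64.6 415.3] fwd corner [ 74.1 415.3] z 276.4 rear corner z 265.3
tool delta mm [-129.4  201.9  -88. ] len 255.5 rows@45 6
```

Call:
{"op": "send_rows", "data": {
  "rows": [
    [-0.0215,0.0335,-0.0145,0,-1],
    [-0.0215,0.0335,-0.0145,0,-1],
    [-0.0215,0.0335,-0.0145,0,-1],
    [-0.0215,0.0335,-0.0145,0,-1],
    [-0.0215,0.0335,-0.0145,0,-1]
  ]
}}

```text
t: 7.45
ee_pos: [399.0, 220.2, 349.0]
orientation: [-2.496, -1.31, -0.682]
ft_force: [1.3, 0.2, 0.4]
width: 0.2
```

```bash
python3 st.py 430 -60 280
```

```text
t 7.45 q [ 0.326 -0.018  2.163  0.539  0.625  0.548] ee [399.  220.2 349. ] F [1.3 0.2 0.4] w 0.2
tilt 30.4 tilt heading 55.0 x heading 55.5 x.z 0.507 y.z 0.004
tip [422.3 253.4 280.1]
press frame: tip [-64.4 244.7] fwd corner [-54.9 244.8] z 285.6 rear corner z 274.5
tool delta mm [-218.8  184.6  -47.8] len 290.2 rows@45 7
```

Call:
{"op": "send_rows", "data": {
  "rows": [
    [-0.031,0.0265,-0.007,0,-1],
    [-0.031,0.0265,-0.007,0,-1],
    [-0.031,0.0265,-0.007,0,-1],
    [-0.031,0.0265,-0.007,0,-1]
  ]
}}

```text
t: 7.85
ee_pos: [417.4, 58.2, 310.1]
orientation: [-2.5, -1.312, -0.681]
ft_force: [1.2, 0.2, 0.5]
width: 0.6
```

Call:
{"op": "send_rows", "data": {
  "rows": [
    [-0.031,0.0265,-0.007,0,-1],
    [-0.031,0.0265,-0.007,0,-1],
    [-0.031,0.0265,-0.007,0,-1]
  ]
}}

```text
t: 8.15
ee_pos: [430.7, -63.2, 281.1]
orientation: [-2.502, -1.313, -0.678]
ft_force: [1.0, 0.0, 1.3]
width: 0.4
```

```bash
python3 st.py 480 -93 150; python3 - <<'E'
from h import *
for n in ["wrist","side"]:
    d=get_image(n); np.savez(n+"1.npz",**d); cv2.imwrite(f"pics/{n}1.png",d["color"])
E
```

```text
t 8.15 q [-0.438  0.17   2.153  0.714  0.855 -0.323] ee [430.7 -63.2 281.1] F [1.  0.  1.3] w 0.4
tilt 30.1 tilt heading 54.6 x heading 55.5 x.z 0.502 y.z 0.007
tip [454.  -30.5 211.9]
press frame: tip [-279.4   56.7] fwd corner [-269.9   56.8] z 217.4 rear corner z 206.4
tool delta mm [-62.9  56.6 115.5] len 143.2 rows@45 4
```

View pics/wrist1.png

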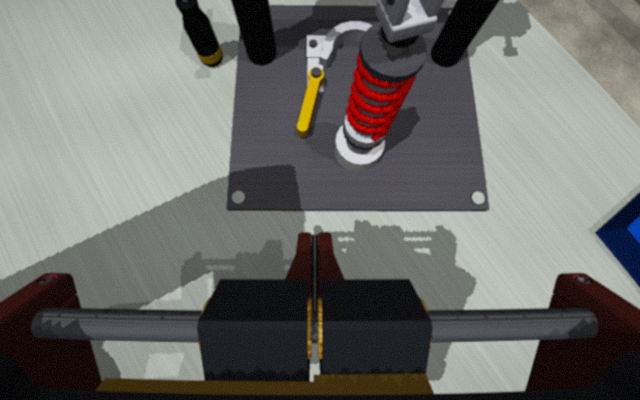

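View pics/side1.png

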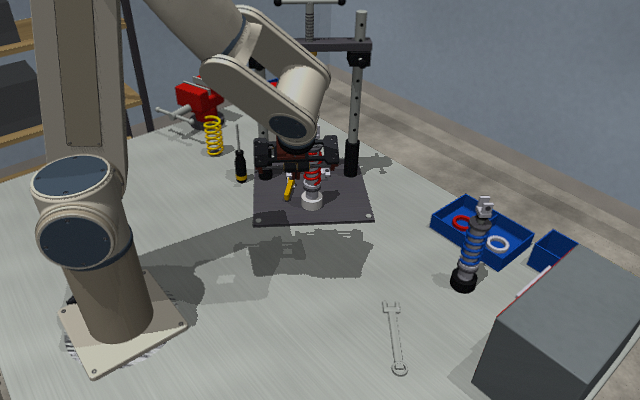

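The wrist view now shows the cup at (360,147), the gate from (316,72) to (303,130), the front bolts at (238,197) and (478,198), and the seat behind. The closed fingers sit at (317,240), in front of the plate. I'll measure again from here.

```bash
cat > meas.py <<'E'
from h import *
from scipy.optimize import least_squares
import sys
S=np.array([660.,166.6]); b=np.radians(55.2); EX=np.array([np.cos(b),np.sin(b)]); EY=np.array([-EX[1],EX[0]])
def pf(p): p=np.atleast_2d(p); return np.c_[(p[:,:2]-S)@EX,(p[:,:2]-S)@EY]
def cupfit(d,lim=260,win=170):
    P=cloud(d); h=cv2.cvtColor(d["color"],cv2.COLOR_BGR2HSV)
    q=pf(P.reshape(-1,3)).reshape(400,640,2)
    m=(P[...,2]>16)&(P[...,2]<37)&(h[...,1]<50)&(h[...,2]>70)&(q[...,0]>-win)&(q[...,0]<40)&(np.abs(q[...,1])<37)
    W=q[m]
    if len(W)<10: return None
    f=least_squares(lambda c:np.hypot(W[:,0]-c[0],W[:,1]-c[1])-30,np.median(W,0)+[20,0],loss="soft_l1",f_scale=1.5)
    return f.x,len(W),np.median(np.abs(f.fun))
def gate(d):
    P=cloud(d); h=cv2.cvtColor(d["color"],cv2.COLOR_BGR2HSV); q=pf(P.reshape(-1,3)).reshape(400,640,2)
    m=cv2.inRange(h,(18,110,60),(36,255,255))>0
    m&=(P[...,2]>28)&(P[...,2]<42)&(np.hypot(q[...,0]+40.5,q[...,1]-54)<95)
    W=q[m]
    if len(W)<8: return None
    l=cv2.fitLine(W.astype(np.float32),cv2.DIST_HUBER,0,.01,.01).ravel(); v=l[:2]
    c=l[2:]; H=np.array([-40.5,54]); 
    if (c-H)@v<0: v=-v
    t=(W-c)@v
    return "a=%.3f"%np.arctan2(-v[0],-v[1]),"n=%d"%len(W),"far end",(c+v*np.percentile(t,98)).round(1)
E
python3 - <<'E'
from meas import *
d=load("wrist1.npz"); print(cupfit(d),gate(d))
g=cv2.cvtColor(d["color"],cv2.COLOR_BGR2GRAY).astype(float); P=[]
for u,v in [(238,197),(478,198)]:
    w=np.clip(g[v-11:v+12,u-11:u+12]-115,0,None); 
    m=(w>0).astype(np.uint8); k,l,s,c=cv2.connectedComponentsWithStats(m); j=l[11,11]; P.append(c[j]+[u-11,v-11]); print(s[j])
B=onz(d,P,11.); print("bolts",B.round(1),pf(B).round(1), np.linalg.norm(B[1]-B[0]))
e=B[1]-B[0]; print("press heading",np.degrees(np.arctan2(e[1],e[0]))+90)
for n in ["side","scene"]: print(n,cupfit(load(n+"0.npz")),gate(load(n+"0.npz")))
# black post sleeves from wrist
Pc=cloud(d).reshape(-1,3); bb=d["color"].reshape(-1,3).max(1); q=pf(Pc)
for s in (1,-1):
    m=(np.hypot(q[:,0]-10,q[:,1]-130*s)<40)&(Pc[:,2]>25)&(Pc[:,2]<100)&(bb<80); W=q[m]
    if len(W)>20:
        f=least_squares(lambda c:np.hypot(W[:,0]-c[0],W[:,1]-c[1])-21,[10,130*s],loss="soft_l1",f_scale=2); print("post",s,len(W),f.x)
# seat metal points
h=cv2.cvtColor(d["color"],cv2.COLOR_BGR2HSV).reshape(-1,3)
m=(Pc[:,2]>26)&(Pc[:,2]<38)&(h[:,1]<40)&(h[:,2]>120)&(np.hypot(q[:,0],q[:,1])<75); W=q[m]; print("seat",len(W),W.min(0),W.max(0))
cv2.imwrite("pics/w1c.png",cv2.resize(d["color"][10:190,220:480],None,fx=3,fy=3,interpolation=cv2.INTER_CUBIC))
E
```

```text
(array([0.2846711 , 4.86573594]), 790, np.float64(6.216922014376188)) ('a=1.813', 'n=720', 'far end', array([-121.9,   71.5]))
[ 6  6 11 10 77]
[  5   4  13  14 140]
bolts [[422.4  87.3  11. ]
 [670.4 -84.9  11. ]] [[-200.7  149.8]
 [-200.6 -152.1]] 301.93343111390266
press heading 55.214677559765356
side (array([-133.93109999,    0.41557229]), 204, np.float64(3.894744677978636)) ('a=1.815', 'n=100', 'far end', array([-124.4,   70.7]))
scene (array([-99.85489755,  -6.58424735]), 136, np.float64(24.185576066931358)) ('a=1.890', 'n=82', 'far end', array([-109.3,   68.5]))
post 1 1392 [  9.04853264 129.73210613]
post -1 1572 [   9.00086724 -130.54849003]
seat 525 [-34.94325992 -22.13124533] [44.72974939 58.37740282]
```

View pics/w1c.png

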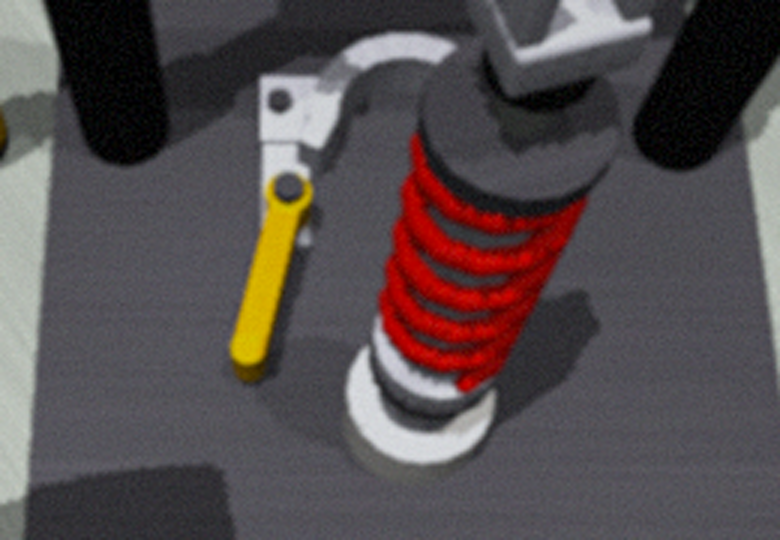

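```bash
cat >> meas.py <<'E'
def cupellipse(d,guess,zt=40.):
    # rim of the cup's top face (z=zt): white pixels, outer contour rays on plane zt, circle r=29..30
    P=cloud(d); h=cv2.cvtColor(d["color"],cv2.COLOR_BGR2HSV); q=pf(P.reshape(-1,3)).reshape(400,640,2)
    m=(P[...,2]>12)&(P[...,2]<44)&(h[...,1]<45)&(h[...,2]>100)&(np.hypot(q[...,0]-guess[0],q[...,1]-guess[1])<40)
    W=q[m]; Z=P[...,2][m]
    rim=W[(Z>34)]; 
    side=W[(Z<34)]
    f=least_squares(lambda c:np.hypot(side[:,0]-c[0],side[:,1]-c[1])-30,guess,loss="soft_l1",f_scale=1.)
    r=np.hypot(rim[:,0]-f.x[0],rim[:,1]-f.x[1])
    return "sidefit",f.x.round(1),len(side),"rim max r %.1f"%np.percentile(r,97) if len(r) else "", "rim y",np.percentile(rim[:,1],[1,99]).round(1),"rim xmin",np.percentile(rim[:,0],1).round(1)
E
python3 - <<'E'
from meas import *
for n in ["wrist1","side0","scene0","side1"]: print(n,cupellipse(load(n+".npz"),(-136.5,0.)))
E
```

```text
wrist1 ('sidefit', array([-137.7,   -0.4]), 9, 'rim max r 30.1', 'rim y', array([-28.2,  29.1]), 'rim xmin', np.float64(-167.2))
side0 ('sidefit', array([-137.1,   -1.1]), 91, 'rim max r 32.8', 'rim y', array([-27.2,  28.2]), 'rim xmin', np.float64(-170.4))
scene0 ('sidefit', array([-136.7,    1. ]), 93, 'rim max r 31.9', 'rim y', array([-30.9,  20.4]), 'rim xmin', np.float64(-163.6))
side1 ('sidefit', array([-136.5,   -0.5]), 98, 'rim max r 32.4', 'rim y', array([-27.9,  28.5]), 'rim xmin', np.float64(-168.0))
```

```bash
python3 - <<'E'
from h import *
from scipy.spatial.transform import Rotation as Rn
R=Rn.from_rotvec([-0.716,-3.059,0.002]).as_matrix(); t=np.array([277.1,559.7,301.9])
for n in ["side0","scene0"]:
    P=cloud(load(n+".npz")).reshape(-1,3); Q=(P-t)@R
    Q=Q[(Q[:,0]>42)&(Q[:,0]<150)&(np.abs(Q[:,1])<100)&(Q[:,2]>-190)&(Q[:,2]<90)]
    print(n,len(Q)); 
    for a in range(-190,90,20):
        W=Q[(Q[:,2]>=a)&(Q[:,2]<a+20)]
        if len(W): print(a,len(W),W.min(0).round(),W.max(0).round())
o=telemetry.get_obs(); R=Rn.from_rotvec(o["orientation"]).as_matrix(); t=o["ee_pos"]
P=cloud(load("side1.npz")).reshape(-1,3); Q=(P-t)@R
Q=Q[(Q[:,0]>42)&(Q[:,0]<150)&(np.abs(Q[:,1])<100)&(Q[:,2]>-190)&(Q[:,2]<90)]
print("side1",len(Q), Q.min(0) if len(Q) else "",Q.max(0) if len(Q) else "")
E
```

```text
side0 4
-190 4 [  45.  -26. -189.] [  56.  -13. -187.]
scene0 0
side1 0
```

```bash
python3 st.py 510 -50 130
```

```text
t 8.25 q [-0.441  0.172  2.151  0.713  0.853 -0.321] ee [431.6 -65.3 280.5] F [-0.   0.1 -0. ] w 0.4
tilt 30.1 tilt heading 54.3 x heading 55.2 x.z 0.501 y.z 0.006
tip [455.  -32.8 211.2]
press frame: tip [-280.7   54.6] fwd corner [-271.2   54.6] z 216.7 rear corner z 205.7
tool delta mm [-25.8  54.4 159.4] len 170.4 rows@45 4
```

Call:
{"op": "send_rows", "data": {
  "rows": [
    [-0.006,0.0135,0.04,0,-0.45],
    [-0.006,0.0135,0.04,0,-0.45],
    [-0.007,0.0135,0.04,0,-0.45],
    [-0.007,0.014,0.039,0,-0.45],
    [0,0,0,0,-0.45]
  ]
}}

```text
t: 8.75
ee_pos: [507.0, -43.3, 124.5]
orientation: [-2.498, -1.309, -0.667]
ft_force: [-0.3, -0.6, -0.1]
width: 24.0
```

```bash
python3 st.py 524.4 -27.9 91
```

```text
t 8.75 q [-0.328  0.567  2.082  1.026  0.598 -0.622] ee [507.  -43.3 124.5] F [-0.3 -0.6 -0.1] w 24.0
tilt 30.0 tilt heading 55.7 x heading 55.3 x.z 0.5 y.z -0.004
tip [529.5 -10.3  55.2]
press frame: tip [-219.7    6.2] fwd corner [-210.2    6.2] z 60.7 rear corner z 49.7
tool delta mm [ 2.8  5.7 40.3] len 40.8 rows@45 1
```

Call:
{"op": "send_rows", "data": {
  "rows": [
    [0.001,0.002,0.018,0,-0.45],
    [0.001,0.002,0.014,0,-0.45],
    [0.0005,0.0015,0.006,0,-0.45],
    [0,0,0,0,-0.45]
  ]
}}

```text
t: 9.15
ee_pos: [522.5, -29.4, 98.0]
orientation: [-2.499, -1.311, -0.674]
ft_force: [0.7, 0.0, 0.2]
width: 24.2
```

```bash
python3 st.py; python3 - <<'E'
from meas import *
for n in ["wrist","side"]:
    d=get_image(n); np.savez(n+"2.npz",**d); cv2.imwrite(f"pics/{n}2.png",d["color"])
    print(n,cupellipse(d,(-136.5,0.)))
d=load("side2.npz"); cv2.imwrite("pics/side2c.png",cv2.resize(d["color"][110:240,230:400],None,fx=4.5,fy=4.5,interpolation=cv2.INTER_CUBIC))
E
```

```text
t 9.15 q [-0.29   0.631  2.061  1.114  0.56  -0.685] ee [522.5 -29.4  98. ] F [0.7 0.  0.2] w 24.2
tilt 30.1 tilt heading 55.2 x heading 55.4 x.z 0.502 y.z 0.002
tip [545.4   3.5  28.8]
press frame: tip [-199.3    1. ] fwd corner [-189.8    1.1] z 34.3 rear corner z 23.2
wrist ('sidefit', array([-137.4,    0.3]), 503, 'rim max r 30.0', 'rim y', array([-28.4,  28.7]), 'rim xmin', np.float64(-167.3))Traceback (most recent call last):
  File "<stdin>", line 4, in <module>
  File "meas.py", line 34, in cupellipse
    return "sidefit",f.x.round(1),len(side),"rim max r %.1f"%np.percentile(r,97) if len(r) else "", "rim y",np.percentile(rim[:,1],[1,99]).round(1),"rim xmin",np.percentile(rim[:,0],1).round(1)
                                                                                                            ~~~~~~~~~~~~~^^^^^^^^^^^^^^^^^
    return _quantile_unchecked(
        a, q, axis, out, overwrite_input, method, keepdims, weights)
    return _ureduce(a,
                    func=_quantile_ureduce_func,
    ...<5 lines>...
                    overwrite_input=overwrite_input,
                    method=method)
    r = func(a, **kwargs)
    result = _quantile(arr,
                       quantiles=q,
    ...<2 lines>...
                       out=out,
                       weights=wgt)
    slices_having_nans = np.isnan(arr[-1, ...])
                                  ~~~^^^^^^^^^
IndexError: index -1 is out of bounds for axis 0 with size 0
```

View pics/wrist2.png

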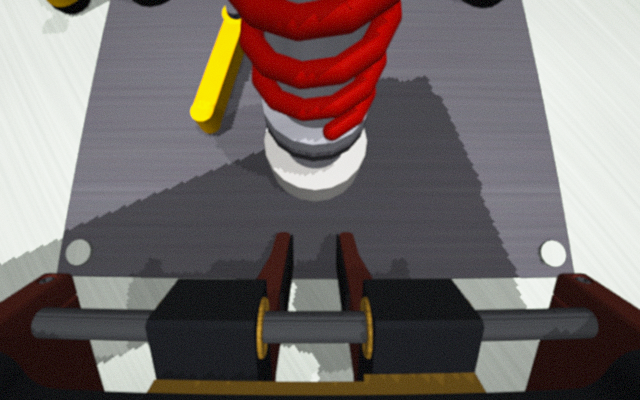

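Call:
{"op": "send_rows", "data": {
  "rows": [
    [-0.0025,0.0005,0.004,0,-0.45],
    [-0.002,0.0003,0.0038,0,-0.45],
    [0,0,0,0,-0.45]
  ]
}}

```text
t: 9.55
ee_pos: [521.4, -30.0, 87.1]
orientation: [-2.499, -1.308, -0.669]
ft_force: [-0.3, -0.4, 0.2]
width: 24.0
```

```bash
python3 st.py
```

```text
t 9.55 q [-0.292  0.654  2.061  1.14   0.552 -0.717] ee [521.4 -30.   87.1] F [-0.3 -0.4  0.2] w 24.0
tilt 30.0 tilt heading 55.4 x heading 55.2 x.z 0.501 y.z -0.002
tip [544.1   3.   17.8]
press frame: tip [-200.5    1.8] fwd corner [-191.     1.8] z 23.4 rear corner z 12.3
```

Call:
{"op": "send_rows", "data": {
  "rows": [
    [0.004,0.0003,0.0018,0,-0.45],
    [0.004,0.0003,0.0018,0,-0.45],
    [0.004,0.0003,0.0018,0,-0.45],
    [0.004,0.0003,0.0018,0,-0.45],
    [0.0035,0.0003,0.0018,0,-0.45]
  ]
}}

```text
t: 10.05
ee_pos: [535.3, -12.7, 89.4]
orientation: [-2.499, -1.309, -0.67]
ft_force: [-0.1, 0.1, 0.2]
width: 24.3
```

```bash
python3 st.py
```

```text
t 10.05 q [-0.249  0.654  2.041  1.139  0.543 -0.671] ee [535.3 -12.7  89.4] F [-0.1  0.1  0.2] w 24.3
tilt 30.0 tilt heading 55.4 x heading 55.3 x.z 0.501 y.z -0.001
tip [558.   20.3  20.2]
press frame: tip [-178.3    0.2] fwd corner [-168.8    0.3] z 25.7 rear corner z 14.7
```

Call:
{"op": "send_rows", "data": {
  "rows": [
    [0.0017,0,0.001,0,-0.45],
    [0.0017,0,0.001,0,-0.45],
    [0.0017,0,0.001,0,-0.45],
    [0.0017,0,0.001,0,-0.45],
    [0.0017,0,0.001,0,-0.45]
  ]
}}

```text
t: 10.55
ee_pos: [540.2, -5.4, 89.1]
orientation: [-2.5, -1.309, -0.669]
ft_force: [-4.5, -5.6, 2.2]
width: 23.9
```

```bash
python3 st.py; python3 - <<'E'
from meas import *
d=get_image("wrist"); cv2.imwrite("pics/wrist3.png",d["color"]); print(cupellipse(d,(-132,0.)))
d=get_image("side"); cv2.imwrite("pics/side3c.png",cv2.resize(d["color"][80:240,220:400],None,fx=3.6,fy=3.6,interpolation=cv2.INTER_CUBIC))
E
```

```text
t 10.55 q [-0.232  0.657  2.034  1.141  0.537 -0.655] ee [540.2  -5.4  89.1] F [-4.5 -5.6  2.2] w 23.9
tilt 30.0 tilt heading 55.4 x heading 55.2 x.z 0.5 y.z -0.001
tip [562.9  27.5  19.8]
press frame: tip [-169.6    0.3] fwd corner [-160.1    0.4] z 25.3 rear corner z 14.3
('sidefit', array([-135.5,    0.3]), 141, 'rim max r 29.9', 'rim y', array([-28.4,  28.6]), 'rim xmin', np.float64(-165.2))
```

View pics/wrist3.png

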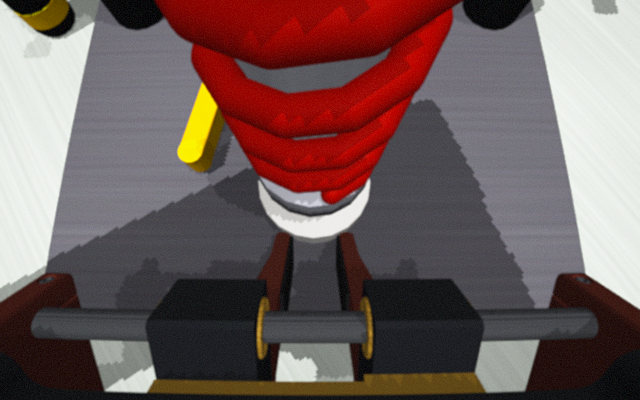

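View pics/side3c.png

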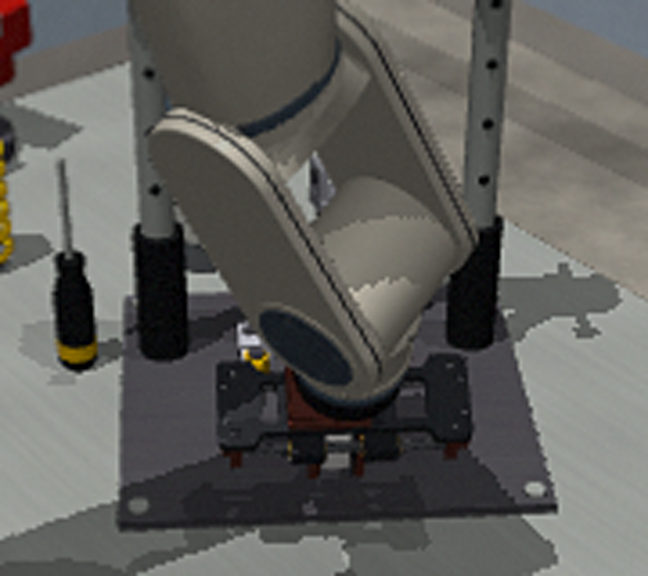

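Call:
{"op": "send_rows", "data": {
  "rows": [
    [0.0026,0,0.0015,0,-0.45],
    [0.0026,0,0.0015,0,-0.45],
    [0.0026,0,0.0015,0,-0.45],
    [0.0026,0,0.0015,0,-0.45],
    [0.0026,0,0.0015,0,-0.45]
  ]
}}

```text
t: 11.15
ee_pos: [548.7, 6.9, 89.1]
orientation: [-2.501, -1.308, -0.669]
ft_force: [-3.4, -4.9, 2.3]
width: 24.1
```

```bash
python3 st.py; python3 - <<'E'
from meas import *
d=get_image("wrist"); cv2.imwrite("pics/wrist4.png",d["color"]); print(cupellipse(d,(-120,0.)))
E
```

```text
t 11.15 q [-0.203  0.661  2.021  1.144  0.53  -0.628] ee [548.7   6.9  89.1] F [-3.4 -4.9  2.3] w 24.1
tilt 30.0 tilt heading 55.4 x heading 55.2 x.z 0.5 y.z -0.001
tip [571.4  39.7  19.8]
press frame: tip [-154.7    0.3] fwd corner [-145.2    0.3] z 25.3 rear corner z 14.3
('sidefit', array([-120.6,   -0.3]), 131, 'rim max r 29.9', 'rim y', array([-28.7,  28.3]), 'rim xmin', np.float64(-150.2))
```

View pics/wrist4.png

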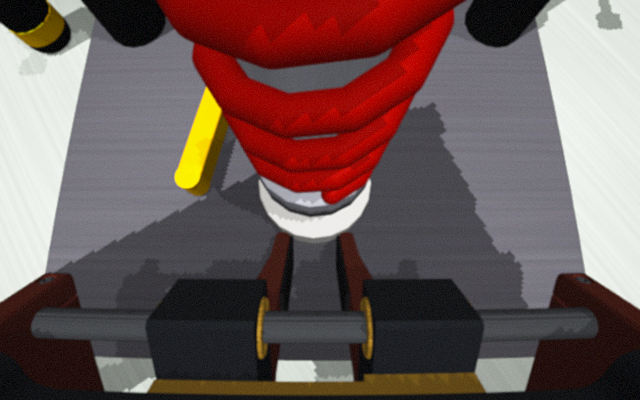

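The cup moved to (-120.6,-0.3) in press axes. It stays upright and centred on the two fingers at about 6 N, so I'll carry on pushing.

Call:
{"op": "send_rows", "data": {
  "rows": [
    [0.0032,0,0.0018,0,-0.45],
    [0.0035,0,0.002,0,-0.45],
    [0.0035,0,0.002,0,-0.45],
    [0.0035,0,0.002,0,-0.45],
    [0.0035,0,0.002,0,-0.45]
  ]
}}

```text
t: 11.7
ee_pos: [560.0, 23.2, 89.2]
orientation: [-2.5, -1.308, -0.669]
ft_force: [-3.3, -3.9, 0.7]
width: 24.1
```

Call:
{"op": "send_rows", "data": {
  "rows": [
    [0.0035,0,0.002,0,-0.45],
    [0.0035,0,0.002,0,-0.45],
    [0.0035,0,0.002,0,-0.45],
    [0.0035,0,0.002,0,-0.45],
    [0.0035,0,0.002,0,-0.45]
  ]
}}

```text
t: 12.2
ee_pos: [571.4, 39.8, 89.2]
orientation: [-2.5, -1.308, -0.668]
ft_force: [-3.1, -3.9, 1.3]
width: 24.4
```

```bash
python3 st.py; python3 - <<'E'
from meas import *
d=get_image("wrist"); cv2.imwrite("pics/wrist5.png",d["color"]); print(cupellipse(d,(-80,0.)),gate(d))
E
```

```text
t 12.2 q [-0.131  0.672  1.982  1.141  0.511 -0.55 ] ee [571.4  39.8  89.2] F [-3.1 -3.9  1.3] w 24.4
tilt 30.0 tilt heading 55.4 x heading 55.2 x.z 0.5 y.z -0.001
tip [594.1  72.7  19.9]
press frame: tip [-114.7    0.5] fwd corner [-105.1    0.5] z 25.4 rear corner z 14.4
('sidefit', array([-80.5,   0.3]), 138, 'rim max r 29.9', 'rim y', array([-28.7,  28.6]), 'rim xmin', np.float64(-110.2)) ('a=1.791', 'n=4004', 'far end', array([-120.6,   69.9]))
```

View pics/wrist5.png

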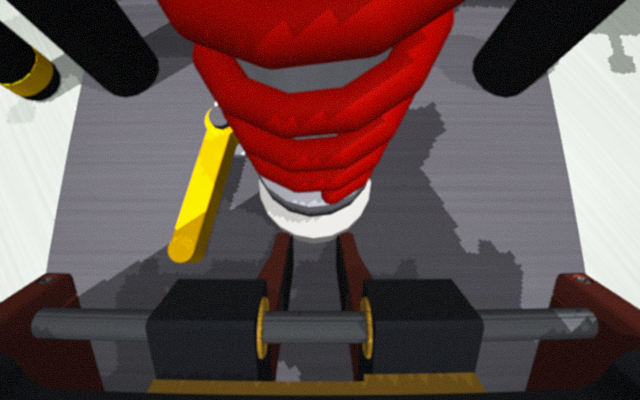

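Call:
{"op": "send_rows", "data": {
  "rows": [
    [0.0035,0,0.002,0,-0.45],
    [0.0035,0,0.002,0,-0.45],
    [0.0035,0,0.002,0,-0.45],
    [0.0035,0,0.002,0,-0.45],
    [0.0035,0,0.002,0,-0.45]
  ]
}}

```text
t: 12.75
ee_pos: [583.3, 56.9, 89.5]
orientation: [-2.499, -1.308, -0.669]
ft_force: [-2.7, -2.5, -1.8]
width: 24.7
```

Call:
{"op": "send_rows", "data": {
  "rows": [
    [0.0035,0,0.002,0,-0.45],
    [0.0035,0,0.002,0,-0.45],
    [0.0035,0,0.002,0,-0.45],
    [0.0035,0,0.002,0,-0.45],
    [0.0035,0,0.002,0,-0.45]
  ]
}}

```text
t: 13.25
ee_pos: [595.0, 73.7, 89.7]
orientation: [-2.499, -1.309, -0.67]
ft_force: [-2.2, -2.3, -2.5]
width: 24.5
```

```bash
python3 st.py; python3 - <<'E'
from meas import *
d=get_image("wrist"); cv2.imwrite("pics/wrist6.png",d["color"]); np.savez("wrist6.npz",**d); print(cupellipse(d,(-40,0.)),gate(d))
d=get_image("scene"); np.savez("scene6.npz",**d); cv2.imwrite("pics/scene6c.png",cv2.resize(d["color"][110:270,280:440],None,fx=3.7,fy=3.7,interpolation=cv2.INTER_CUBIC))
E
```

```text
t 13.25 q [-0.062  0.686  1.936  1.124  0.496 -0.463] ee [595.   73.7  89.7] F [-2.2 -2.3 -2.5] w 24.5
tilt 30.0 tilt heading 55.4 x heading 55.3 x.z 0.501 y.z -0.001
tip [617.7 106.7  20.4]
press frame: tip [-73.4   0.5] fwd corner [-63.8   0.5] z 25.9 rear corner z 14.9
('sidefit', array([-39. ,   0.2]), 147, 'rim max r 29.9', 'rim y', array([-28.6,  28.4]), 'rim xmin', np.float64(-68.7)) ('a=1.875', 'n=2858', 'far end', array([-89. ,  64.5]))
```

View pics/wrist6.png

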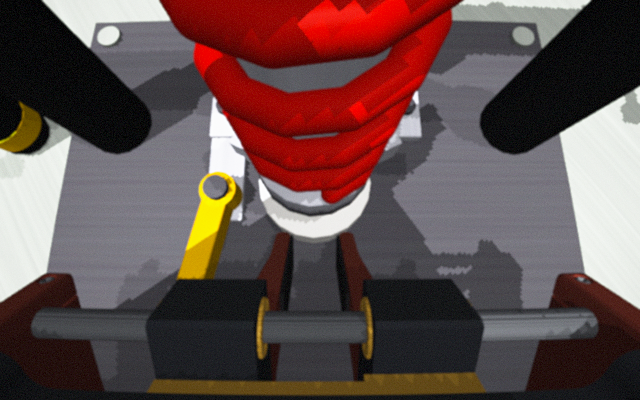

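View pics/scene6c.png

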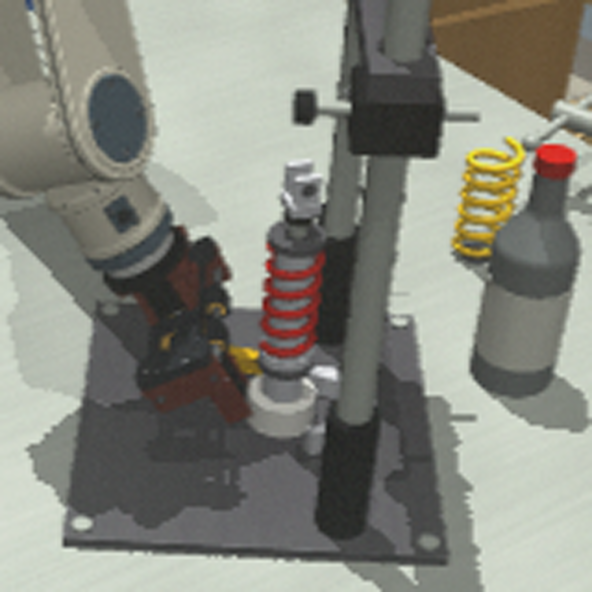

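Call:
{"op": "send_rows", "data": {
  "rows": [
    [0.0026,0,0.0015,0,-0.45],
    [0.0026,0,0.0015,0,-0.45],
    [0.0026,0,0.0015,0,-0.45],
    [0.0026,0,0.0015,0,-0.45],
    [0.0026,0,0.0015,0,-0.45]
  ]
}}

```text
t: 13.85
ee_pos: [603.5, 85.8, 89.8]
orientation: [-2.499, -1.309, -0.67]
ft_force: [-3.0, -3.4, -0.6]
width: 24.0
```

Call:
{"op": "send_rows", "data": {
  "rows": [
    [0.0026,0,0.0015,0,-0.45],
    [0.0026,0,0.0015,0,-0.45],
    [0.0026,0,0.0015,0,-0.45],
    [0.0026,0,0.0015,0,-0.45]
  ]
}}

```text
t: 14.25
ee_pos: [610.3, 95.8, 89.8]
orientation: [-2.499, -1.309, -0.67]
ft_force: [-2.5, -4.1, 0.7]
width: 24.1
```

```bash
python3 st.py; python3 - <<'E'
from meas import *
d=get_image("wrist"); cv2.imwrite("pics/wrist7.png",d["color"]); np.savez("wrist7.npz",**d); print(cupellipse(d,(-12,0.)))
E
```

```text
t 14.25 q [-0.02   0.697  1.903  1.106  0.486 -0.401] ee [610.3  95.8  89.8] F [-2.5 -4.1  0.7] w 24.1
tilt 30.0 tilt heading 55.4 x heading 55.3 x.z 0.501 y.z -0.001
tip [633.1 128.7  20.5]
press frame: tip [-46.5   0.5] fwd corner [-36.9   0.5] z 26.0 rear corner z 15.0
('sidefit', array([-11.8,  -0.1]), 686, 'rim max r 30.4', 'rim y', array([-28.5,  28.6]), 'rim xmin', np.float64(-41.9))
```

View pics/wrist7.png

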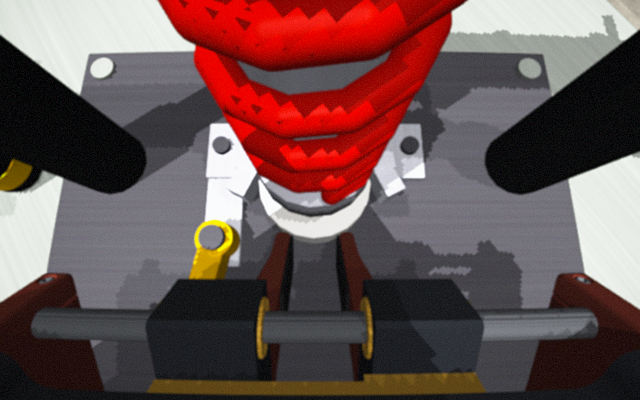

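Call:
{"op": "send_rows", "data": {
  "rows": [
    [0.0013,0,0.00075,0,-0.45],
    [0.0013,0,0.00075,0,-0.45],
    [0.0013,0,0.00075,0,-0.45],
    [0.0013,0,0.00075,0,-0.45],
    [0.0013,0,0.00075,0,-0.45]
  ]
}}

```text
t: 14.8
ee_pos: [614.5, 101.8, 89.8]
orientation: [-2.499, -1.309, -0.67]
ft_force: [-3.6, -3.7, 0.0]
width: 24.2
```

Call:
{"op": "send_rows", "data": {
  "rows": [
    [0.0009,0,0.0005,0,-0.45],
    [0.0009,0,0.0005,0,-0.45]
  ]
}}

```text
t: 15.0
ee_pos: [615.7, 103.5, 89.8]
orientation: [-2.499, -1.309, -0.67]
ft_force: [-2.5, -3.6, 0.3]
width: 24.5
```

```bash
python3 st.py; python3 - <<'E'
from meas import *
d=get_image("wrist"); cv2.imwrite("pics/wrist8.png",d["color"]); np.savez("wrist8.npz",**d); print(cupellipse(d,(-2,0.)))
E
```

```text
t 15.0 q [-0.006  0.701  1.891  1.098  0.483 -0.378] ee [615.7 103.5  89.8] F [-2.5 -3.6  0.3] w 24.5
tilt 30.0 tilt heading 55.4 x heading 55.3 x.z 0.501 y.z -0.001
tip [638.5 136.4  20.5]
press frame: tip [-37.1   0.5] fwd corner [-27.5   0.5] z 26.0 rear corner z 15.0
('sidefit', array([-2.7, -1.8]), 1132, 'rim max r 31.0', 'rim y', array([-28.8,  28.7]), 'rim xmin', np.float64(-32.6))
```

Call:
{"op": "send_rows", "data": {
  "rows": [
    [0.0007,0,0.0004,0,-0.45],
    [0.0007,0,0.0004,0,-0.45],
    [0.0004,0,0.0002,0,-0.45]
  ]
}}

```text
t: 15.35
ee_pos: [616.9, 105.1, 89.8]
orientation: [-2.499, -1.309, -0.67]
ft_force: [-2.1, -3.9, 0.9]
width: 24.2
```

Call:
{"op": "send_rows", "data": {
  "rows": [
    [0.0004,0,0.0002,0,-0.45],
    [0.0003,0,0.0002,0,-0.45]
  ]
}}

```text
t: 15.55
ee_pos: [617.3, 105.8, 89.8]
orientation: [-2.499, -1.309, -0.67]
ft_force: [-3.6, -2.9, 0.1]
width: 24.2
```

```bash
python3 st.py; python3 - <<'E'
from meas import *
d=get_image("wrist"); cv2.imwrite("pics/wrist9.png",d["color"]); np.savez("wrist9.npz",**d); print(cupellipse(d,(0,0.)))
E
```

```text
t 15.55 q [-1.000e-03  7.020e-01  1.887e+00  1.096e+00  4.820e-01 -3.710e-01] ee [617.3 105.8  89.8] F [-3.6 -2.9  0.1] w 24.2
tilt 30.0 tilt heading 55.4 x heading 55.3 x.z 0.501 y.z -0.001
tip [640.1 138.8  20.6]
press frame: tip [-34.2   0.5] fwd corner [-24.7   0.5] z 26.1 rear corner z 15.1
('sidefit', array([-0.3, -2.5]), 1274, 'rim max r 31.4', 'rim y', array([-28.6,  28.9]), 'rim xmin', np.float64(-29.7))
```

View pics/wrist9.png

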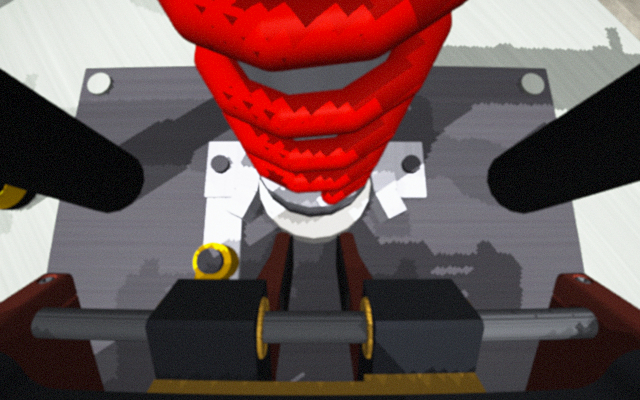

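Call:
{"op": "send_rows", "data": {
  "rows": [
    [0.0004,0,0.0002,0,-0.45],
    [0.0004,0,0.0002,0,-0.45]
  ]
}}

```text
t: 15.8
ee_pos: [617.8, 106.5, 89.9]
orientation: [-2.499, -1.309, -0.67]
ft_force: [-2.4, -3.8, -1.1]
width: 24.1
```

Call:
{"op": "send_rows", "data": {
  "rows": [
    [0.0004,0,0.0002,0,-0.45],
    [0.0003,0,0.0002,0,-0.45]
  ]
}}

```text
t: 16.0
ee_pos: [618.0, 106.9, 89.8]
orientation: [-2.5, -1.309, -0.669]
ft_force: [-4.7, -6.3, 1.8]
width: 24.3
```

The cup reached the seat's back wall, with the force rising from 4.6 N to 8 N. Now I'll back off and check it.

Call:
{"op": "send_rows", "data": {
  "rows": [
    [-0.0017,0,-0.001,0,-0.45],
    [-0.0035,0,-0.002,0,-0.45],
    [-0.007,0,-0.004,0,-0.45],
    [-0.009,0,-0.005,0,-0.45],
    [-0.009,0,-0.005,0,-0.45]
  ]
}}

```text
t: 16.5
ee_pos: [598.0, 78.0, 89.6]
orientation: [-2.499, -1.309, -0.67]
ft_force: [1.1, 1.0, 0.6]
width: 24.1
```

```bash
python3 st.py; python3 - <<'E'
from meas import *
d=get_image("wrist"); cv2.imwrite("pics/wrist10.png",d["color"]); np.savez("wrist10.npz",**d); print(cupellipse(d,(1,0.)))
d=get_image("scene"); np.savez("scene10.npz",**d); cv2.imwrite("pics/scene10c.png",cv2.resize(d["color"][130:260,300:430],None,fx=4.5,fy=4.5,interpolation=cv2.INTER_CUBIC))
E
```

```text
t 16.5 q [-0.054  0.689  1.93   1.122  0.494 -0.452] ee [598.   78.   89.6] F [1.1 1.  0.6] w 24.1
tilt 30.1 tilt heading 55.4 x heading 55.3 x.z 0.501 y.z -0.001
tip [620.8 111.   20.4]
press frame: tip [-68.1   0.5] fwd corner [-58.5   0.5] z 25.9 rear corner z 14.9
('sidefit', array([ 1.1, -0.7]), 2202, 'rim max r 30.4', 'rim y', array([-28.7,  28.6]), 'rim xmin', np.float64(-28.9))
```

View pics/wrist10.png

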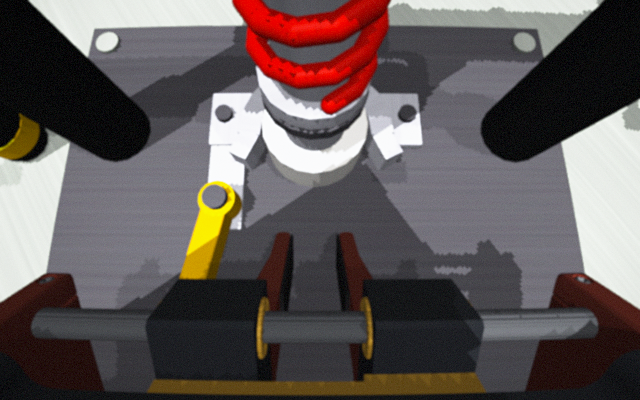

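View pics/scene10c.png

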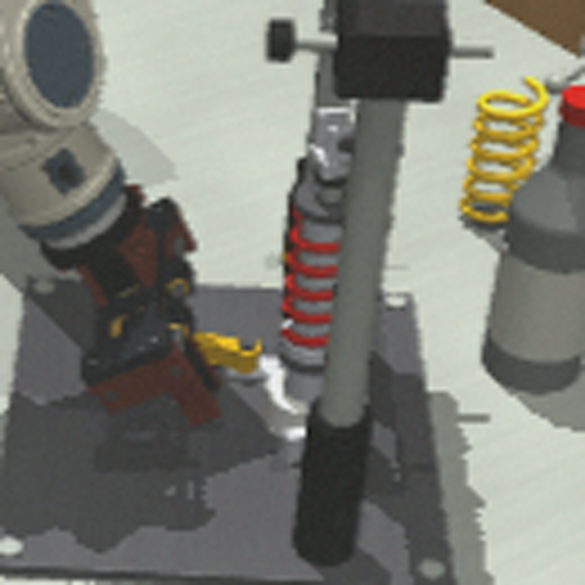

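The shock stands upright in the seat, with the cup at about (1,-0.7), against the back wall. Next: lift, move round to the gate's left side and close the fingers.

Call:
{"op": "send_rows", "data": {
  "rows": [
    [-0.014,0,-0.008,0,-1],
    [0,0,-0.02,0,-1],
    [0,0,-0.02,0,-1],
    [0,-0.03,-0.001,0,-1],
    [0,-0.035,0,0,-1]
  ]
}}

```text
t: 17.1
ee_pos: [525.1, 84.8, 126.0]
orientation: [-2.501, -1.307, -0.674]
ft_force: [0.4, -0.1, 0.2]
width: 0.7
```

Call:
{"op": "send_rows", "data": {
  "rows": [
    [0,-0.035,0,0,-1],
    [0,-0.01,0,0,-1],
    [0,0,0,0,-1]
  ]
}}

```text
t: 17.4
ee_pos: [485.8, 111.9, 125.0]
orientation: [-2.498, -1.309, -0.668]
ft_force: [-0.5, -0.4, 0.1]
width: 0.5
```

```bash
python3 st.py; python3 - <<'E'
from meas import *
d=get_image("wrist"); cv2.imwrite("pics/wrist11.png",d["color"]); np.savez("wrist11.npz",**d); print(cupellipse(d,(1,0.)),gate(d))
E
```

```text
t 17.4 q [ 0.012  0.536  2.172  1.324  0.436 -0.614] ee [485.8 111.9 125. ] F [-0.5 -0.4  0.1] w 0.5
tilt 30.0 tilt heading 55.6 x heading 55.3 x.z 0.5 y.z -0.002
tip [508.4 144.9  55.8]
press frame: tip [-104.4  112.1] fwd corner [-94.9 112.1] z 61.3 rear corner z 50.3
('sidefit', array([2.6, 1.6]), 2202, 'rim max r 31.9', 'rim y', array([-25.6,  29.5]), 'rim xmin', np.float64(-29.1)) ('a=1.783', 'n=2836', 'far end', array([-119.3,   71.5]))
```

View pics/wrist11.png

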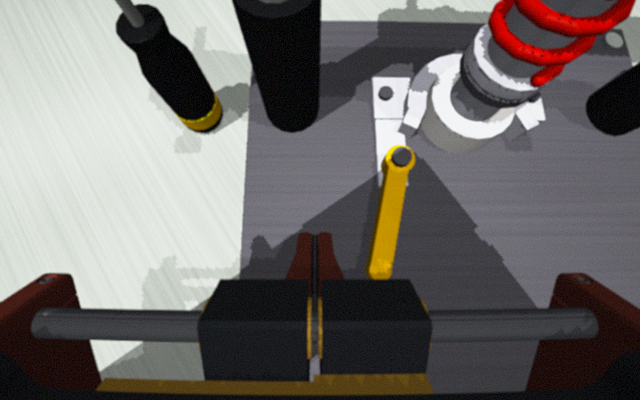

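Call:
{"op": "send_rows", "data": {
  "rows": [
    [-0.007,0,0.012,0,-1],
    [-0.0065,0,0.011,0,-1],
    [-0.003,0,0.005,0,-1],
    [0,0,0,0,-1]
  ]
}}

```text
t: 17.85
ee_pos: [488.1, 110.3, 91.9]
orientation: [-2.5, -1.307, -0.67]
ft_force: [-0.4, -1.1, 0.1]
width: 0.6
```

```bash
python3 st.py
```

```text
t 17.85 q [ 0.009  0.616  2.167  1.489  0.423 -0.795] ee [488.1 110.3  91.9] F [-0.4 -1.1  0.1] w 0.6
tilt 30.0 tilt heading 55.4 x heading 55.2 x.z 0.501 y.z -0.001
tip [510.9 143.3  22.6]
press frame: tip [-104.3  109.1] fwd corner [-94.7 109.1] z 28.1 rear corner z 17.1
```

Call:
{"op": "send_rows", "data": {
  "rows": [
    [0,0.009,0,0,-1],
    [0,0.008,0,0,-1],
    [0,0.007,0,0,-1],
    [0,0.007,0,0,-1],
    [0,0.007,0,0,-1]
  ]
}}

```text
t: 18.35
ee_pos: [518.8, 88.9, 92.6]
orientation: [-2.499, -1.308, -0.67]
ft_force: [-1.2, 0.1, -0.3]
width: 0.2
```

Call:
{"op": "send_rows", "data": {
  "rows": [
    [0,0.006,0,0,-1],
    [0,0.006,0,0,-1],
    [0,0.006,0,0,-1],
    [0,0,0,0,-1]
  ]
}}

```text
t: 18.75
ee_pos: [534.1, 78.6, 92.6]
orientation: [-2.5, -1.309, -0.671]
ft_force: [-0.2, -0.1, -0.3]
width: 0.6
```

```bash
python3 st.py; python3 - <<'E'
from meas import *
d=get_image("wrist"); cv2.imwrite("pics/wrist12.png",d["color"]); np.savez("wrist12.npz",**d); print(cupellipse(d,(1,0.)),gate(d))
E
```

```text
t 18.75 q [-0.059  0.64   2.07   1.285  0.462 -0.64 ] ee [534.1  78.6  92.6] F [-0.2 -0.1 -0.3] w 0.6
tilt 30.1 tilt heading 55.3 x heading 55.3 x.z 0.501 y.z -0.0
tip [556.9 111.6  23.4]
press frame: tip [-104.    53.2] fwd corner [-94.5  53.2] z 28.9 rear corner z 17.8
('sidefit', array([1.6, 0.5]), 2873, 'rim max r 30.7', 'rim y', array([-27.7,  29.2]), 'rim xmin', np.float64(-28.7)) ('a=1.254', 'n=3925', 'far end', array([-118.3,   29.5]))
```

View pics/wrist12.png

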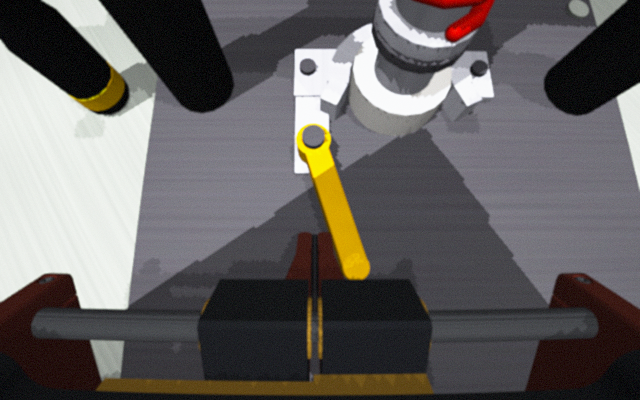

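Call:
{"op": "send_rows", "data": {
  "rows": [
    [0.0024,0.007,0.0022,0,-1],
    [0.0024,0.007,0.0022,0,-1],
    [0.0024,0.007,0.0022,0,-1],
    [0,0,0,0,-1]
  ]
}}

```text
t: 19.2
ee_pos: [557.4, 74.7, 90.5]
orientation: [-2.499, -1.309, -0.672]
ft_force: [-0.0, -0.7, -0.8]
width: 0.4
```

Call:
{"op": "send_rows", "data": {
  "rows": [
    [0.0048,0.005,0.0028,0,-1],
    [0.0048,0.005,0.0028,0,-1],
    [0.0048,0.005,0.0028,0,-1],
    [0,0,0,0,-1]
  ]
}}

```text
t: 19.6
ee_pos: [578.9, 80.4, 90.4]
orientation: [-2.499, -1.309, -0.671]
ft_force: [0.5, -1.0, -0.0]
width: 0.7
```

```bash
python3 st.py; python3 - <<'E'
from meas import *
d=get_image("wrist"); cv2.imwrite("pics/wrist13.png",d["color"]); np.savez("wrist13.npz",**d); print(cupellipse(d,(1,0.)),gate(d))
E
```

```text
t 19.6 q [-0.051  0.673  1.973  1.173  0.481 -0.507] ee [578.9  80.4  90.4] F [ 0.5 -1.  -0. ] w 0.7
tilt 30.1 tilt heading 55.3 x heading 55.3 x.z 0.501 y.z -0.0
tip [601.7 113.4  21.2]
press frame: tip [-76.9  17.5] fwd corner [-67.4  17.5] z 26.7 rear corner z 15.7
('sidefit', array([1.2, 0.2]), 2422, 'rim max r 30.3', 'rim y', array([-28. ,  28.8]), 'rim xmin', np.float64(-29.0)) ('a=0.387', 'n=4180', 'far end', array([-73.6, -20.1]))
```

View pics/wrist13.png

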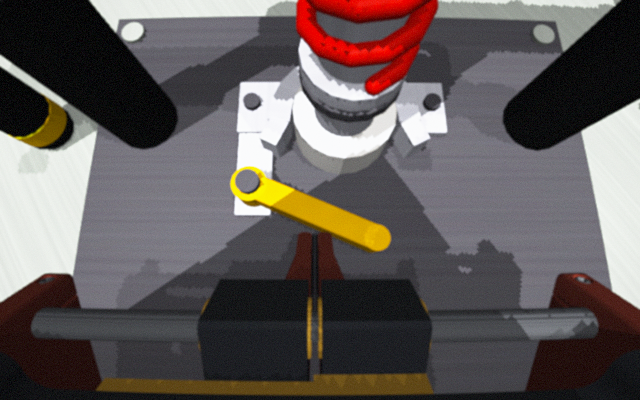

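Call:
{"op": "send_rows", "data": {
  "rows": [
    [0.0035,0.002,0.002,0,-1],
    [0.0035,0.002,0.002,0,-1],
    [0.0035,0.002,0.002,0,-1],
    [0.0026,0.001,0.0015,0,-1]
  ]
}}

```text
t: 20.05
ee_pos: [592.2, 88.9, 90.3]
orientation: [-2.499, -1.309, -0.67]
ft_force: [-1.0, -0.2, -0.1]
width: 0.7
```

Call:
{"op": "send_rows", "data": {
  "rows": [
    [0.0013,0.0003,0.0008,0,-1],
    [0.0013,0,0.0008,0,-1],
    [0.0009,0,0.0005,0,-1]
  ]
}}

```text
t: 20.35
ee_pos: [594.8, 91.7, 90.3]
orientation: [-2.5, -1.309, -0.67]
ft_force: [-0.6, -1.9, 0.2]
width: 0.2
```

```bash
python3 st.py; python3 - <<'E'
from meas import *
d=get_image("wrist"); cv2.imwrite("pics/wrist14.png",d["color"]); np.savez("wrist14.npz",**d); print(cupellipse(d,(1,0.)),gate(d))
E
```

```text
t 20.35 q [-0.028  0.685  1.938  1.141  0.48  -0.448] ee [594.8  91.7  90.3] F [-0.6 -1.9  0.2] w 0.2
tilt 30.0 tilt heading 55.4 x heading 55.3 x.z 0.501 y.z -0.001
tip [617.5 124.7  21.1]
press frame: tip [-58.7  11. ] fwd corner [-49.2  11. ] z 26.6 rear corner z 15.5
('sidefit', array([1.2, 0.6]), 2051, 'rim max r 30.4', 'rim y', array([-28.5,  28.9]), 'rim xmin', np.float64(-28.8)) ('a=0.009', 'n=4242', 'far end', array([-44.2, -26.4]))
```

View pics/wrist14.png

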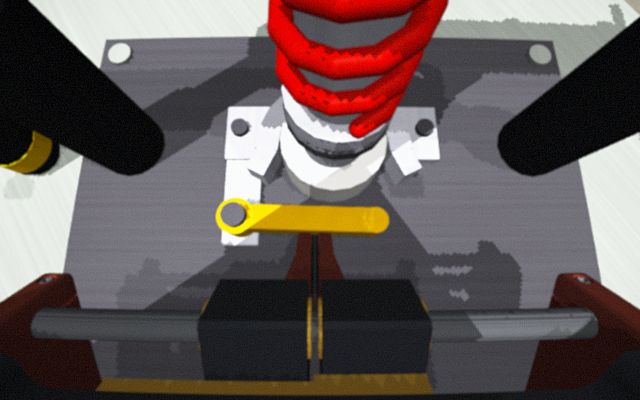

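Call:
{"op": "send_rows", "data": {
  "rows": [
    [0.0006,0,0.0003,0,-1],
    [0.0006,0,0.0003,0,-1]
  ]
}}

```text
t: 20.6
ee_pos: [595.5, 92.6, 90.4]
orientation: [-2.5, -1.308, -0.67]
ft_force: [0.2, -2.2, -0.7]
width: 0.2
```

Call:
{"op": "send_rows", "data": {
  "rows": [
    [0.0006,0,0.0003,0,-1],
    [0.0003,0,0.0002,0,-1]
  ]
}}

```text
t: 20.8
ee_pos: [595.9, 93.1, 90.3]
orientation: [-2.5, -1.309, -0.67]
ft_force: [-1.9, -6.3, 2.0]
width: 0.5
```

The force rose to 6.6 N, so the gate is at its stop. Backing off to check.

Call:
{"op": "send_rows", "data": {
  "rows": [
    [-0.0017,0,-0.001,0,-1],
    [-0.0045,0,-0.0025,0,-1],
    [-0.013,0,-0.0075,0,-1],
    [-0.017,0,-0.01,0,-1],
    [-0.017,0,-0.01,0,-1]
  ]
}}

```text
t: 21.3
ee_pos: [560.3, 42.8, 90.6]
orientation: [-2.498, -1.309, -0.67]
ft_force: [0.5, -0.3, -0.1]
width: 0.9
```

Call:
{"op": "send_rows", "data": {
  "rows": [
    [-0.017,0,-0.01,0,-1],
    [-0.01,0,-0.02,0,-1],
    [-0.01,0,-0.02,0,-1],
    [0,0,0,0,-1]
  ]
}}

```text
t: 21.7
ee_pos: [527.9, -5.2, 116.3]
orientation: [-2.501, -1.307, -0.672]
ft_force: [-0.7, 0.1, -0.3]
width: 0.6
```

```bash
python3 st.py; python3 - <<'E'
from meas import *
for n in ["wrist","scene","side"]:
    d=get_image(n); cv2.imwrite(f"pics/{n}15.png",d["color"]); np.savez(n+"15.npz",**d)
    if n=="scene": cv2.imwrite("pics/scene15c.png",cv2.resize(d["color"][110:270,280:440],None,fx=3.7,fy=3.7,interpolation=cv2.INTER_CUBIC))
    if n=="wrist": print(cupellipse(d,(1,0.)),gate(d))
d=load("wrist15.npz")
P=cloud(d).reshape(-1,3); q=pf(P); h=cv2.cvtColor(d["color"],cv2.COLOR_BGR2HSV).reshape(-1,3)
# tilt of the shock: red spring axis at several heights
m=((h[:,0]<8)|(h[:,0]>172))&(h[:,1]>140)&(np.hypot(q[:,0],q[:,1])<60)
for a in range(70,200,25):
    W=q[m&(P[:,2]>a)&(P[:,2]<a+25)]
    if len(W)>30: print(a,"y range",np.percentile(W[:,1],[1,99]).round(1),"xmin",np.percentile(W[:,0],1).round(1))
# post check
bb=d["color"].reshape(-1,3).max(1)
for s in (1,-1):
    k=(np.hypot(q[:,0]-10,q[:,1]-130*s)<40)&(P[:,2]>25)&(P[:,2]<100)&(bb<80); W=q[k]
    if len(W)>20:
        f=least_squares(lambda c:np.hypot(W[:,0]-c[0],W[:,1]-c[1])-21,[10,130*s],loss="soft_l1",f_scale=2); print("post",s,f.x.round(1))
E
```

```text
t 21.7 q [-0.238  0.592  2.062  1.087  0.556 -0.596] ee [527.9  -5.2 116.3] F [-0.7  0.1 -0.3] w 0.6
tilt 30.1 tilt heading 55.2 x heading 55.2 x.z 0.501 y.z -0.0
tip [550.8  27.7  47.1]
press frame: tip [-176.4   10.4] fwd corner [-166.8   10.4] z 52.6 rear corner z 41.6
('sidefit', array([ 1.1, -0.3]), 1318, 'rim max r 30.7', 'rim y', array([-28.2,  29. ]), 'rim xmin', np.float64(-29.4)) ('a=-0.049', 'n=2724', 'far end', array([-43.2, -26.3]))
post 1 [  9.  129.8]
post -1 [   9.1 -130.5]
```

View pics/wrist15.png

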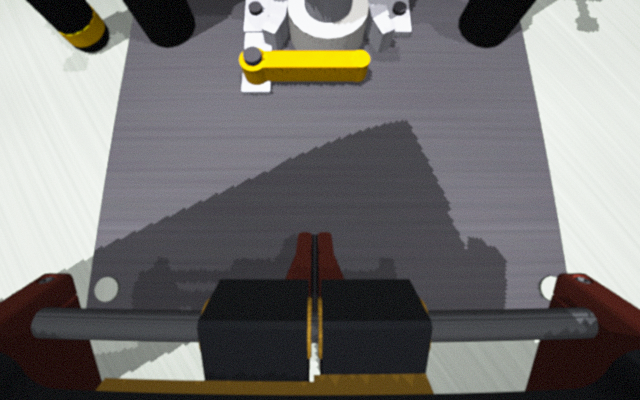

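View pics/scene15c.png

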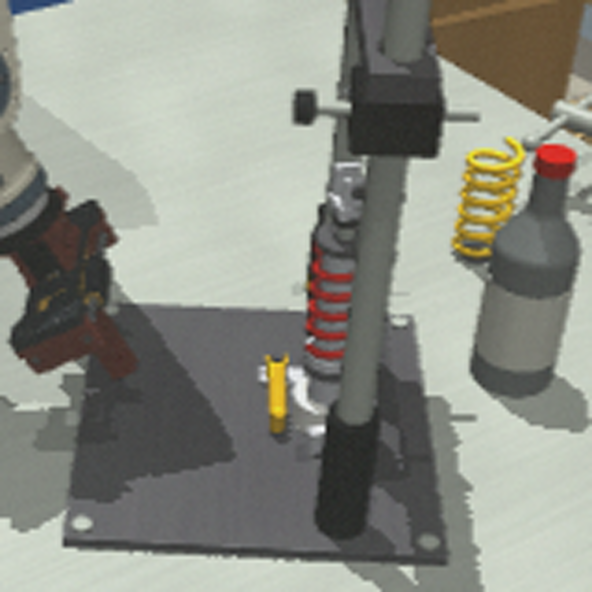

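View pics/side15.png

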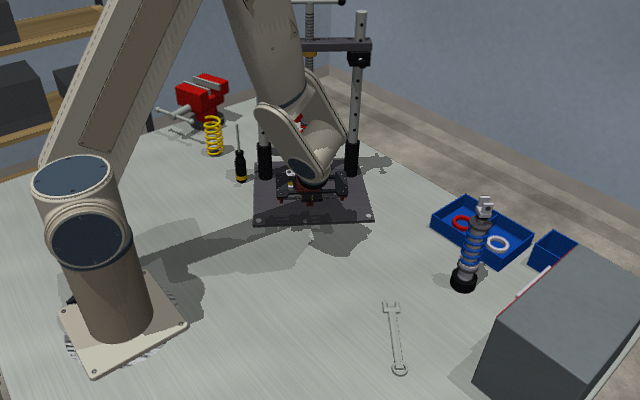

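The wrist view shows the gate shut across the cup, from (253,57) to (365,66), with the cup inside the horseshoe. The scene view shows the shock upright under the screw, and the bystanders stand where they were. The fingers touch nothing, so I'm handing in.

```bash
python3 - <<'E'
from workcell import ctrl
print(ctrl.close_job())
E
```

```text
the job is handed in; nothing more can be done
None
```

I pushed the shock absorber fully home in the seat, shut the yellow gate across it, and handed the job in at about 22 s. The one thing that could still fail the run is a force spike early on, before anything was touched.

**The spike:** at 2.35 s the wrist force read about 125 N, above the 120 N limit. Joint 3 also read 0.085–0.086 against its stated lower limit of 0.09, which may only be rounding. It happened when the arm reached the end of joint 3's range too fast. I don't know whether the judge counts either reading.

**How it was done:**
- **Tilting the tool:** with the tool vertical, the gripper body would have hit the spring before the fingers reached the cup. The moves can't command a tilt. I got about 30° of lean by asking for poses just past the arm's reach; the arm kept that tilt afterwards.
- **Pushing the cup:** I used both fingertips, about 24 mm apart and 13–16 mm above the plate, and slid it 137 mm. The force was about 5–8 N and rose at the seat's back wall.
- **Shutting the gate:** I swung it from about 1.8 rad with closed fingers until the force rose to 6.6 N at its stop.

**Last checks:**

| Check | Result |
|---|---|
| Cup position | About 2 mm from the seat's centre, resting against the back wall (limit 5 mm) |
| Shock upright | Looks upright in the scene picture; my numeric tilt check gave nothing because the spring was out of the wrist camera's view |
| Gate angle | -0.05 rad measured, so shut within measuring error |
| Bystanders | In the same places in the pictures; positions not measured again |
| Contact | Fingers about 120 mm clear of the gate, wrist force about zero |

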